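Build up the spacer stack on the guarded arbor

ROBOT

A 7-joint arm with a two-finger parallel gripper is mounted at the origin on the work surface; the furniture and walls round the work are solid. World frame = base frame: x ahead of the robot, y to its left, z up, the work surface at z = 0. Lengths are in m, angles in degrees, forces in N, time in s.
With the tool pointing down it reaches from about 0.35 to 0.9 m from the base axis. Payload 8.1 kg.
Tool frame: the origin (TCP) lies at the very end of the fingers, on their centre line; the grasp point (between the pads) lies 19 mm behind it; z points along the fingers, y is the line along which they close (so a half turn about z gives the same grasp; the last joint's range is limited). The gripper opens to 85 mm and grips with 20 to 120 N. Pads are 22 mm wide; open, the fingers measure 114 mm over their backs; the gripper's body (76 mm by 85 mm) begins 54 mm behind the grasp point. The pads swing forward as they close: fully open they stand 13 mm farther back than shut.
Start: joints at [71.299, 24.895, 1.432, 90.138, -0.665, 64.973, -4.303], TCP at [0.139, -0.609, 0.209] pointing down, gripper open.
Joint ranges: [-149.89, 149.89], [-25.12, 119.58], [-72.63, 75.52], [4.76, 147.25], [-75.54, 255.54], [6.69, 114.76], [-157.13, 157.13]. Speed limits (degrees/s): [127.2, 127.2, 172.46, 172.46, 180, 180, 180].

INTERFACE

Orientations are given as [roll, pitch, yaw] about the fixed x, y, z axes, in that order (R = Rz(yaw) Ry(pitch) Rx(roll)).
In Python, from cell import readout, cams, r gives the robot as it stands.
- The arm moves only by the tool arm_command, never from a script. Its argument "motion" is a list of rows, each a list of 7 numbers: the shift along the tool's x, y, z in m, then the turn, a rotation vector about the tool's x, y, z in rad, then the opening, from 0 (shut) to 1 (fully open). In form: [[x, y, z, rx, ry, rz, hand], ...]. A call has 1 to 20 rows; each row shifts and turns the commanded pose from where the row before left it, along the tool's axes as they then stand; what a row does not reach is not made up. A row lasts 1/10 s, in which the tool goes at most 50 mm and 8.59 degrees, less where a joint would pass 70% of its speed; a pose out of reach is approached as far as the arm can. A call with a gripper value outside its range is refused whole. The fingers move at their own pace and stop on an object; the grip force is fixed at half the most. Time passes only in rows, so rows that do not move let the fingers close. It gives the time, the measured TCP pose, the force, the opening and the grip force at its end, in the units of the state.
- readout.get_state(): the state, without advancing time (a new reading comes with each control period).
- cams.capture(name): name is "scene" or "top" or "wrist"; returns a dict with "img" (384x512x3 uint8, red, green, blue), "depth" (384x512 float32, m along the optical axis (not along the pixel's ray), 0 where there is no reading), "vfov" (degrees; the focal length in pixels is half the picture's height over the tangent of half this angle, whatever the lens; pixels are square), "cx", "cy" (the principal point, pixels), "camera_from_world" (4x4, takes a point from world to camera coordinates). Camera axes: x right, y down, z forward; pixel columns grow to the right and rows downward; lengths in m; the calibration is good to about 2 mm. A picture is of the moment at which its call begins.
- r.finish_job(): hands the job in; it is judged then, once.
The state is a dict: "t": time; "joint_pos": joint angles; "dq": joint speeds; "joint_efforts": joint torques, N m; "eef_pos": TCP position; "tcp_rot": TCP orientation; "contact_force": force on the tool from outside, world axes, zero at the start; "ft_torque": the same for the moment, N m; "width": opening from 0.0 (shut) to 1.0 (fully open); "gripper_force": force on a finger pad.
Only numpy, scipy, OpenCV 4.12 (cv2) and the standard library are available. Lean on these libraries where they do the work, as an engineer would, in place of code of your own. Each camera call takes 0.05 s, during which the arm holds its last target. There are 200 camera calls.

TASK

Slide the guard of the arbor stand fully open, then thread every steel spacer that lies on the bench onto the arbor in order of diameter, the largest at the bottom and each next one smaller, and the tall knurled end collar last on top, all sitting down flat with the same face up as they lie now. Then slide the guard fully shut over the stack.

Things in the scene. Friction and masses are not known exactly. Their poses are not given: they have to be found in the camera images.
- spacer_68: plain steel ring (spacer), outer diameter 68 mm, bore 23 mm, 10 mm thick, lying flat on the bench at the start; may be absent. Origin at its centre (half its thickness up); z along its bore, up at the start
- spacer_61: plain steel ring (spacer), outer diameter 61 mm, bore 23 mm, 10 mm thick, lying flat on the bench at the start; may be absent. Origin at its centre (half its thickness up); z along its bore, up at the start
- spacer_54: plain steel ring (spacer), outer diameter 54 mm, bore 23 mm, 10 mm thick, lying flat on the bench at the start; may be absent. Origin at its centre (half its thickness up); z along its bore, up at the start
- spacer_47: plain steel ring (spacer), outer diameter 47 mm, bore 23 mm, 10 mm thick, lying flat on the bench at the start; may be absent. Origin at its centre (half its thickness up); z along its bore, up at the start
- spacer_40: plain steel ring (spacer), outer diameter 40 mm, bore 23 mm, 10 mm thick, lying flat on the bench at the start; may be absent. Origin at its centre (half its thickness up); z along its bore, up at the start
- end_collar: steel end collar with a knurled rim: the tallest and narrowest ring, outer diameter 36 mm, bore 23 mm through, 24 mm tall, standing on the bench at the start; always present. Origin at its centre (half its height up); z along its bore, up at the start
- arbor_seat (a point): centre of the round seat (36 mm across) at the foot of the upright arbor, 30 mm above the bench: the first spacer lies on it. Base plate 18 mm below it; guard rails, tops 10 mm below it, run 46 to 58 mm either side of the axis. z up along the arbor; y along the guard's track, which opens towards -y; x away from the robot. Screwed down, yaw -0.5 to -0.3
- arbor_tip (a point): top of the arbor, 56 mm above its seat; the arbor is 20 mm in diameter up to 44 mm above the seat, then tapers to 6 mm at the tip
- guard (a joint): travel of the sliding guard (m): 0 shut, its middle over the arbor; 0.2 fully open, slid to the stand's -y (robot's right); stays where left, about 1.5 N to move; at the start shut or up to 12 mm ajar. A clear hood with aluminium frame, 112 mm wide, 110 mm long along the track, roof 113 mm above the bench, open at both ends; shut it covers the arbor
- guard_bar (a point): centre of the black pull bar on the guard's roof, 149 mm above the bench: the bar is 70 mm long across the track (stand's x), 12 by 12 mm in section, with 30 mm free beneath it between two posts. Moves with the guard
There are look-alikes about, which are no part of the job. What is shaped like the spacer_40 but red is not meant.

How it is judged (in metres and radians):
On the way, in this order (a step that is already met when the one before it is completed fails the run):
1. the guard is slid open (more than 170 mm) (value of joint guard above 0.17 m), for 0.2 s.
2. the 68 mm spacer is on the arbor, flat, after all larger ones (horizontal distance between spacer_68 and arbor_seat below 0.005 m and z of spacer_68 in the frame of arbor_seat between 0.001 and 0.009 m and angle between spacer_68's own z axis and vertical below 0.12 rad), for 0.2 s.
3. the 61 mm spacer is on the arbor, flat, after all larger ones (horizontal distance between spacer_61 and arbor_seat below 0.005 m and z of spacer_61 in the frame of arbor_seat between 0.001 and 0.019 m and angle between spacer_61's own z axis and vertical below 0.12 rad), for 0.2 s.
4. the 54 mm spacer is on the arbor, flat, after all larger ones (horizontal distance between spacer_54 and arbor_seat below 0.005 m and z of spacer_54 in the frame of arbor_seat between 0.001 and 0.029 m and angle between spacer_54's own z axis and vertical below 0.12 rad), for 0.2 s.
5. the 47 mm spacer is on the arbor, flat, after all larger ones (horizontal distance between spacer_47 and arbor_seat below 0.005 m and z of spacer_47 in the frame of arbor_seat between 0.001 and 0.039 m and angle between spacer_47's own z axis and vertical below 0.12 rad), for 0.2 s.
6. the 40 mm spacer is on the arbor, flat, after all larger ones (horizontal distance between spacer_40 and arbor_seat below 0.005 m and z of spacer_40 in the frame of arbor_seat between 0.001 and 0.039 m and angle between spacer_40's own z axis and vertical below 0.12 rad), for 0.2 s.
7. the end collar is on the arbor, on top of the spacers (horizontal distance between end_collar and arbor_seat below 0.005 m and z of end_collar in the frame of arbor_seat between 0.001 and 0.056 m and angle between end_collar's own z axis and vertical below 0.12 rad), for 0.2 s.
At the end, for the whole second after the job is handed in: Every spacer present and the end collar are on the arbor: centres within 5 mm of its axis, level within 0.12 rad and same face up as at the start, resting on one another (gaps under 4 mm), each above all larger ones, collar on top; all at rest; guard shut to within 8 mm (all of step 2 and all of step 3 and all of step 4 and all of step 5 and all of step 6 and all of step 7 and z of each of spacer_61, spacer_54, spacer_47, spacer_40 in the frame of spacer_68 above 0.006 m and z of each of spacer_54, spacer_47, spacer_40 in the frame of spacer_61 above 0.006 m and z of each of spacer_47, spacer_40 in the frame of spacer_54 above 0.006 m and z of spacer_40 in the frame of spacer_47 above 0.006 m and linear speed of each of spacer_68, spacer_61, spacer_54, spacer_47, spacer_40, end_collar below 0.02 m/s and value of joint guard below 0.008 m); the robot touches nothing.
Of spacer_68, spacer_61, spacer_54, spacer_47, spacer_40 only 3 to 4 are there at a start; the rules pass over those that are not, and their reading is None.
At some moment in a run one of spacer_68, spacer_61, spacer_54, spacer_47, spacer_40, end_collar may be knocked a few centimetres aside while the robot is not near it.
Once in a run the grip may slacken for a moment while it holds something.
It also fails if it takes over 210 s, if anything falls off the work surface, if the arm or the gripper's body presses on something with over 40 N, if the wrist force passes 120 N, or if a joint passes its speed limit or range.

## Working session

There is one attempt and no reset: what is moved stays moved. The work goes in short steps, Python scripts to look and compute and a tool call to move; the robot and the scene stay as the last step left them, time stands still between calls to the robot, and variables do not carry over. Pictures are saved under pics/ and viewed, at most 14 in all, crops included, and the job is handed in when it is done.

Besides the shell and the picture viewer there is one more tool, called after "Request:" by a JSON object that holds its "op" and its "data", one argument or row to a line. arm_command: Moves the arm, as the interface text tells. Its arguments: {"type":"object","properties":{"motion":{"type":"array"}},"required":["motion"]}

```bash
mkdir -p pics; ls; cat > h.py <<'E'
import numpy as np, cv2
from cell import readout, cams, r
def cap(n):
    c=cams.capture(n); c['f']=c['img'].shape[0]/2/np.tan(np.radians(c['vfov'])/2); return c
def pts(c):
    d=c['depth']; v,u=np.mgrid[:d.shape[0],:d.shape[1]]
    P=np.stack([(u-c['cx'])*d/c['f'],(v-c['cy'])*d/c['f'],d],-1)
    T=np.linalg.inv(c['camera_from_world']); return P@T[:3,:3].T+T[:3,3]
def proj(c,p):
    T=c['camera_from_world']; q=T[:3,:3]@np.array(p)+T[:3,3]
    return q[0]/q[2]*c['f']+c['cx'],q[1]/q[2]*c['f']+c['cy']
def save(c,n,crop=None,s=1):
    im=c['img'][...,::-1]
    if crop: x0,y0,x1,y1=crop; im=im[y0:y1,x0:x1]
    cv2.imwrite('pics/'+n,cv2.resize(im,None,fx=s,fy=s,interpolation=cv2.INTER_CUBIC))
E
python3 - <<'E'
from h import *
a=cap('top');b=cap('scene')
im=a['img'];save(a,'top1.png',None,1.5);save(b,'scene1.png',None,1.5)
for c in(a,b):print(c['f'],c['cx'],c['cy'],c['camera_from_world'].round(3).tolist())
print(readout.get_state())
P=pts(a)
for v in range(0,384,96):
  for u in range(0,512,128):print(u,v,P[v,u].round(3))
E
```

```text
pics
358.88985417345236 256.9395951091935 192.98071833408363 [[0.025, -1.0, 0.006, 0.114], [-0.984, -0.026, -0.174, 0.485], [0.174, -0.002, -0.985, 0.861], [0.0, 0.0, 0.0, 1.0]]
410.82081678553425 256.4009461792098 187.19149833708946 [[-0.619, -0.786, -0.008, 0.401], [-0.313, 0.256, -0.915, 0.233], [0.721, -0.563, -0.404, 0.678], [0.0, 0.0, 0.0, 1.0]]
{'t': 0.1, 'joint_pos': array([71.29703516, 24.93280726,  1.43057476, 90.18279057, -0.66452458,
       64.97415541, -4.30284312]), 'dq': array([ 0.03837686, -0.15238695,  0.0511021 , -0.13469333,  0.09914602,
        0.0786621 , -0.0165934 ]), 'joint_efforts': array([ 3.84031999e-03, -6.71751595e+01,  1.02851238e+00, -3.16900170e+01,
        1.57598237e-02,  7.17036150e-03,  3.64815583e-05]), 'eef_pos': array([ 0.13856973, -0.60895256,  0.20800805]), 'tcp_rot': array([-1.79918886e+02,  7.38675263e-03,  1.28208511e+01]), 'contact_force': array([-0.38183516, -0.3558978 ,  0.15594733]), 'ft_torque': array([-0.01509389,  0.03308645, -0.02620912]), 'gripper_force': 0.0, 'width': 0.9999692413576045}
0 0 [ 1.345  1.211 -0.403]
128 0 [ 1.642  0.832 -0.765]
256 0 [0.889 0.14  0.217]
384 0 [ 1.809 -0.585 -0.922]
0 96 [ 1.158  1.55  -0.929]
128 96 [0.65  0.403 0.222]
256 96 [0.662 0.134 0.213]
384 96 [ 0.768 -0.216  0.008]
0 192 [0.443 0.655 0.2  ]
128 192 [ 0.484  0.465 -0.001]
256 192 [ 0.493  0.129 -0.002]
384 192 [ 0.499 -0.206  0.01 ]
0 288 [0.233 0.752 0.016]
128 288 [ 0.239  0.444 -0.001]
256 288 [0.247 0.122 0.   ]
384 288 [ 0.255 -0.2    0.001]
```

View pics/top1.png

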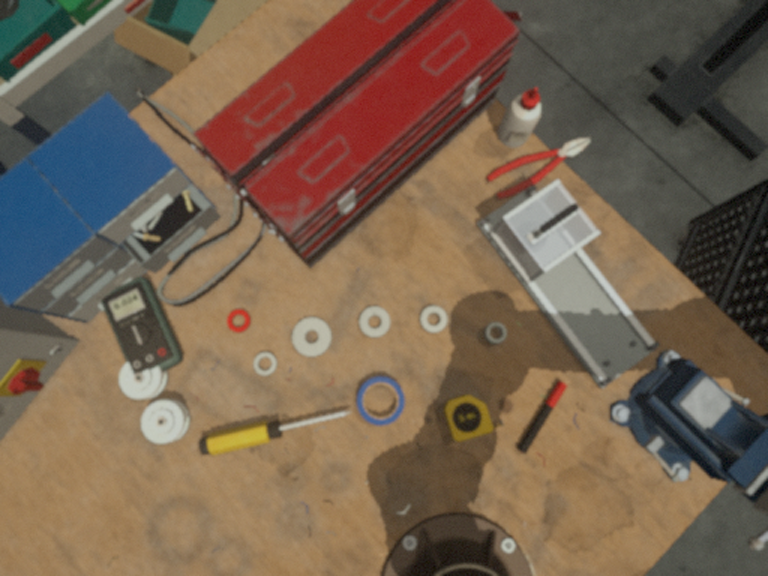

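View pics/scene1.png

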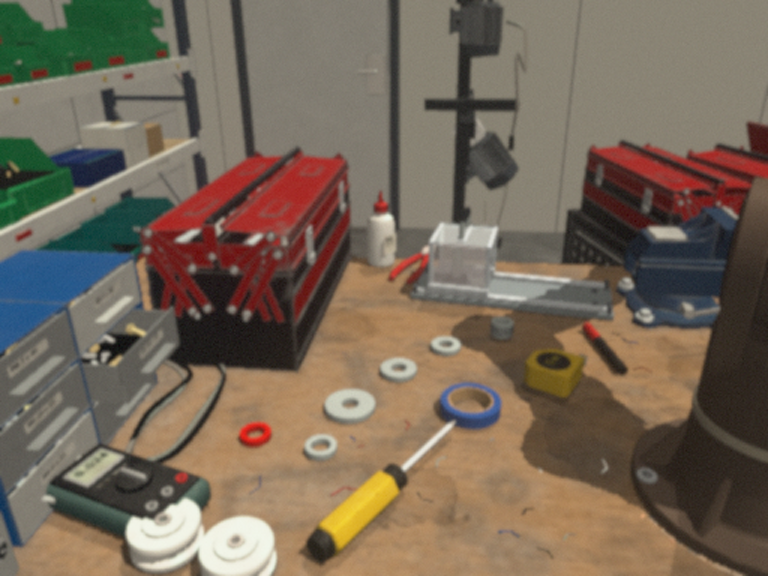

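The top view (1.5x) shows the guard and stand at about (565,270). There are grey rings at (312,337), (375,322), (433,319) and (265,363), the collar at (496,333), and a red look-alike ring at (238,320). Next I'll measure their sizes.

```bash
python3 - <<'E'
from h import *
c=cap('top');P=pts(c)
save(c,'crop1.png',(140,185,350,260),3.8)
hsv=cv2.cvtColor(c['img'],cv2.COLOR_RGB2HSV)
for n,(u,v) in dict(a=(312,337),b=(375,322),c=(433,319),d=(265,363),red=(238,320),col=(496,333)).items():
    u0,v0=int(u/1.5),int(v/1.5); w=22
    s=hsv[v0-w:v0+w,u0-w:u0+w]; Z=P[v0-w:v0+w,u0-w:u0+w]
    m=((s[...,1]<70)&(s[...,2]>95)) if n!='red' else ((s[...,1]>170))
    m=m.astype(np.uint8); k,l,st,ce=cv2.connectedComponentsWithStats(m)
    i=1+np.argmax(st[1:,4]); M=(l==i)
    cs,_=cv2.findContours(M.astype(np.uint8),cv2.RETR_EXTERNAL,cv2.CHAIN_APPROX_NONE)
    (x,y),(A,B),_=cv2.fitEllipse(max(cs,key=len))
    z=np.median(Z[M][:,2]); 
    h=.024 if n=='col' else .01
    # ray to plane h
    T=np.linalg.inv(c['camera_from_world']);d=T[:3,:3]@np.array([(x+u0-w-c['cx'])/c['f'],(y+v0-w-c['cy'])/c['f'],1]);t=(h-T[2,3])/d[2]
    X=T[:3,3]+t*d
    print(n,'px',round(x+u0-w,1),round(y+v0-w,1),'axes mm',np.round((np.array([A,B])+1)/c['f']*t*1000,1),'z',z.round(4),'xyz',X.round(4),'med rgb',np.median(c['img'][v0-w:v0+w,u0-w:u0+w][M],0), 'pts-ctr',np.round((Z[M].max(0)+Z[M].min(0))/2,4))
E
```

```text
a px 207.4 224.1 axes mm [69.8 71.6] z 0.0086 xyz [0.4037 0.2512 0.01  ] med rgb [183. 181. 164.] pts-ctr [0.3825 0.2079 0.4626]
b px 249.2 214.0 axes mm [55.2 56.3] z 0.0086 xyz [0.4324 0.1447 0.01  ] med rgb [179. 176. 159.] pts-ctr [0.3926 0.1441 0.4633]
c px 288.9 212.2 axes mm [48.7 50.4] z 0.0083 xyz [0.4398 0.0425 0.01  ] med rgb [177.  173.  154.5] pts-ctr [0.4417 0.0415 0.004 ]
d px 176.3 242.1 axes mm [41.4 43.7] z 0.0083 xyz [0.356  0.3278 0.01  ] med rgb [171. 165. 147.] pts-ctr [0.3565 0.3292 0.0045]
red px 158.7 213.3 axes mm [37.8 38.9] z 0.0081 xyz [0.4283 0.3778 0.01  ] med rgb [188.  63.  46.] pts-ctr [0.4292 0.3785 0.0047]
col px 330.5 221.3 axes mm [35.2 37.6] z 0.0224 xyz [ 0.4175 -0.0618  0.024 ] med rgb [114. 109.  94.] pts-ctr [0.3799 0.0219 0.4642]
```

View pics/crop1.png

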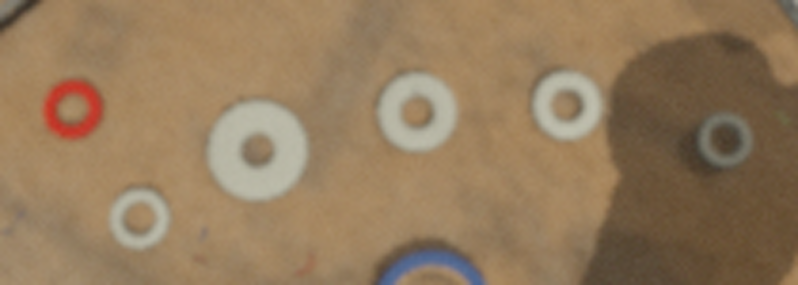

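The crop shows rings of 68 mm (257,150), 54 mm (417,112), 47 mm (567,105) and 40 mm grey (139,218). The red one at (73,109) is the look-alike, and the collar is at (725,140). The measured diameters match the list, and spacer_61 is absent. Next I'll find the guard bar.

```bash
python3 - <<'E'
from h import *
c=cap('top');P=pts(c)
save(c,'crop2.png',(310,110,450,270),4)
R=np.zeros(P.shape[:2],bool);R[115:190,320:410]=1
for lo,hi in((.140,.165),(.105,.125)):
    M=R&(P[...,2]>lo)&(P[...,2]<hi)&(P[...,0]<.85)
    Q=P[M]; rc=cv2.minAreaRect(Q[:,:2].astype(np.float32)); print(len(Q),rc,Q.mean(0).round(4),np.median(Q[:,2]))
# rays: dark bar pixel
g=c['img'].max(-1); m=(g<70)&R; vs,us=np.nonzero(m);
T=np.linalg.inv(c['camera_from_world'])
d=np.stack([(us-c['cx'])/c['f'],(vs-c['cy'])/c['f'],np.ones(len(us))],-1)@T[:3,:3].T
X=T[:3,3]+d*((.155-T[2,3])/d[:,2:]);print(len(us),cv2.minAreaRect(X[:,:2].astype(np.float32)),us.mean(),vs.mean())
E
```

```text
167 ((0.5811102390289307, -0.12997809052467346), (0.011835804209113121, 0.06986181437969208), 36.08304977416992) [ 0.5799 -0.1285  0.153 ] 0.15350132210806167
1943 ((0.5823226571083069, -0.1316799521446228), (0.10954436659812927, 0.11419431120157242), 36.387237548828125) [ 0.5802 -0.1297  0.1127] 0.11255242048128367
66 ((0.5998130440711975, -0.12197306752204895), (0.0649678185582161, 0.06017008051276207), 20.046791076660156) 370.5 143.95454545454547
```

View pics/crop2.png

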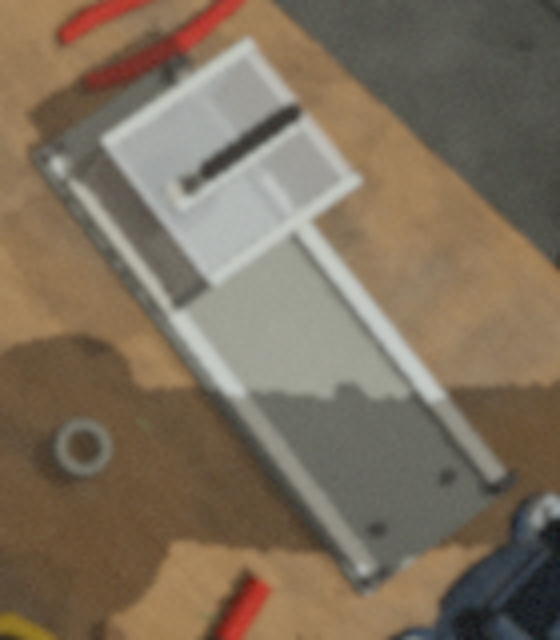

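Request:
{"op": "arm_command", "data": {
  "motion": [
    [0,0,-0.04,0,0,0.145,1],
    [0,0,-0.04,0,0,0.145,1],
    [0,0,-0.04,0,0,0.145,1],
    [0,0,-0.03,0,0,0.145,1],
    [0,0,0,0,0,0.145,1],
    [0,0,0,0,0,0.145,1],
    [0,0,0,0,0,0.145,1],
    [0,0,0,0,0,0.145,1],
    [0,0,0,0,0,0,0.3]
  ]
}}

```text
t: 1.1
eef_pos: [0.1388, -0.6093, 0.3584]
tcp_rot: [180.0, 0.0, -53.8]
contact_force: [-0.5, 0.4, -0.1]
width: 0.86
gripper_force: 0.0
```

```bash
python3 - <<'E'
from h import *
c=cap('scene');P=pts(c)
M=np.zeros(P.shape[:2],bool);M[140:180,270:340]=1
M&=(P[...,2]>.142)&(P[...,2]<.165)&(abs(P[...,0]-.58)<.06)&(abs(P[...,1]+.13)<.06)
Q=P[M];print(len(Q),Q.mean(0) if len(Q) else 0,cv2.minAreaRect(Q[:,:2].astype(np.float32)))
s=readout.get_state();print(s['joint_pos'],s['eef_pos'],s['tcp_rot'])
E
```

```text
50 [ 0.56884082 -0.11898594  0.15101935] ((0.5743328928947449, -0.12597012519836426), (0.011796187609434128, 0.06173935532569885), 33.68144607543945)
[ 61.84848572  20.72497577  15.67173685  76.48992131  -5.50906874
  83.54329179 -66.28650509] [ 0.13879924 -0.60930227  0.35853269] [ 1.79997399e+02  2.30101767e-02 -5.34612878e+01]
```

Request:
{"op": "arm_command", "data": {
  "motion": [
    [-0.0078,-0.04,0,0,0,0,0.3],
    [-0.0078,-0.04,0,0,0,0,0.3],
    [-0.0078,-0.04,0,0,0,0,0.3],
    [-0.0078,-0.04,0,0,0,0,0.3],
    [-0.0078,-0.04,0,0,0,0,0.3],
    [-0.0078,-0.04,0,0,0,0,0.3],
    [-0.0078,-0.04,0,0,0,0,0.3],
    [-0.0078,-0.04,0,0,0,0,0.3],
    [-0.0078,-0.04,0,0,0,0,0.3],
    [-0.0078,-0.04,0,0,0,0,0.3],
    [-0.0078,-0.04,0,0,0,0,0.3],
    [-0.0078,-0.04,0,0,0,0,0.3],
    [-0.0078,-0.04,0,0,0,0,0.3],
    [-0.0078,-0.04,0,0,0,0,0.3],
    [-0.0078,-0.04,0,0,0,0,0.3],
    [-0.0078,-0.04,0,0,0,0,0.3],
    [0,0,0,0,0,0,0.3],
    [0,0,0,0,0,0,0.3]
  ]
}}

```text
t: 2.95
eef_pos: [0.5804, -0.1287, 0.3582]
tcp_rot: [180.0, 0.0, -53.3]
contact_force: [-0.6, -0.8, -0.5]
width: 0.3
gripper_force: 0.0
```

```bash
cat >> h.py <<'E'
def tool(target):
    "shift in tool axes to a world target, for the present pose"
    from scipy.spatial.transform import Rotation as Ro
    s=readout.get_state(); R=Ro.from_euler('xyz',s['tcp_rot'],degrees=True).as_matrix()
    print('t',s['t'].__round__(1),'q',s['joint_pos'].round(0),'eef',s['eef_pos'].round(4),'rot',s['tcp_rot'].round(2),'F',s['contact_force'].round(1),'w',round(s['width'],3),'-> shift',(R.T@(np.array(target)-s['eef_pos'])).round(4))
E
python3 - <<'E'
from h import *
c=cap('wrist');save(c,'w1.png');tool([.581,-.130,.2]);print(proj(c,[.581,-.13,.155]))
E
```

```text
t 3.0 q [  11.   18.   -5.   80.    2.   83. -138.] eef [ 0.5799 -0.1301  0.3585] rot [179.95  -0.   -53.49] F [-0.9 -0.8  0.2] w 0.296 -> shift [ 0.0006 -0.0011  0.1585]
(np.float64(256.1134966053677), np.float64(159.87166736540317))
```

View pics/w1.png

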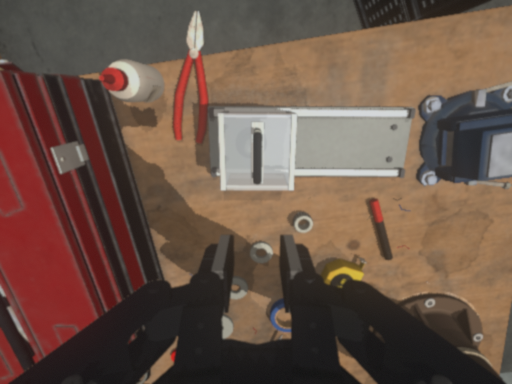

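The wrist view shows the bar centred at about (257,157), close to the predicted (256,160). I'm going down with the fingers as a loose fork around it.

Request:
{"op": "arm_command", "data": {
  "motion": [
    [0,-0.001,0.04,0,0,0,0.3],
    [0,0,0.04,0,0,0,0.3],
    [0,0,0.04,0,0,0,0.3],
    [0,0,0.03,0,0,0,0.3],
    [0,0,0.02,0,0,0,0.3],
    [0,0,0.02,0,0,0,0.3],
    [0,0,0.015,0,0,0,0.3],
    [0,0,0.015,0,0,0,0.3],
    [0,0,0.004,0,0,0,0.3],
    [0,0,0,0,0,0,0.3]
  ]
}}

```text
t: 4.0
eef_pos: [0.5802, -0.1301, 0.1346]
tcp_rot: [179.9, 0.0, -53.7]
contact_force: [0.5, -0.6, 0.7]
width: 0.298
gripper_force: 0.0
```

Request:
{"op": "arm_command", "data": {
  "motion": [
    [0,0.008,0,0,0,0,0.3],
    [0,0.011,0,0,0,0,0.3],
    [0,0.016,0,0,0,0,0.3],
    [0,0.016,0,0,0,0,0.3],
    [0,0.016,0,0,0,0,0.3],
    [0,0.016,0,0,0,0,0.3],
    [0,0.016,0,0,0,0,0.3],
    [0,0.016,0,0,0,0,0.3],
    [0,0.016,0,0,0,0,0.3],
    [0,0.016,0,0,0,0,0.3],
    [0,0.016,0,0,0,0,0.3],
    [0,0.016,0,0,0,0,0.3],
    [0,0.008,0,0,0,0,0.3],
    [0,0.008,0,0,0,0,0.3],
    [0,0,0,0,0,0,0.3],
    [0,0,0,0,0,0,0.3]
  ]
}}

```text
t: 5.6
eef_pos: [0.4243, -0.2443, 0.1348]
tcp_rot: [-180.0, -0.0, -53.6]
contact_force: [-0.3, 0.6, 0.5]
width: 0.303
gripper_force: 0.0
```

```bash
python3 - <<'E'
from h import *
c=cap('scene');save(c,'s2.png',(230,120,430,230),3.5);tool([.45,.12,.3])
E
```

```text
t 5.7 q [  27.   17.   -5.  114.    2.   49. -122.] eef [ 0.4245 -0.2441  0.1347] rot [-1.7998e+02 -1.0000e-02 -5.3600e+01] F [-0.3 -0.8 -0.1] w 0.296 -> shift [-0.2779 -0.2367 -0.1652]
```

View pics/s2.png

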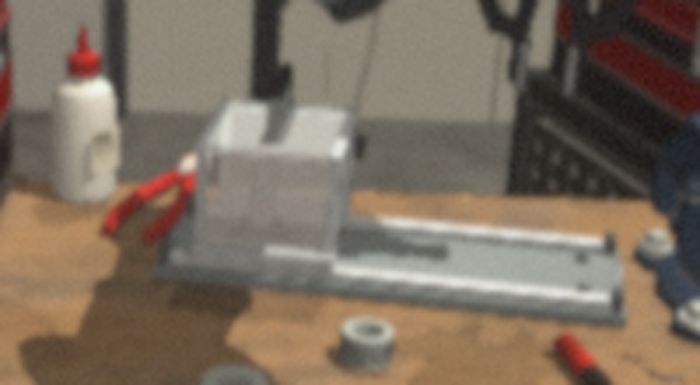

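The guard looks unmoved in this crop, and the arm is missing at (0.42,-0.24), where the state puts it. The picture may be stale, so I'll take fresh ones from both cameras.

```bash
python3 - <<'E'
from h import *
a=cap('scene');b=cap('top');tool([.45,.12,.3])
im=np.hstack([a['img'],b['img']])[...,::-1];cv2.imwrite('pics/st3.png',cv2.resize(im,(800,300)))
E
```

```text
t 5.8 q [  27.   17.   -5.  114.    2.   49. -122.] eef [ 0.4245 -0.2441  0.1347] rot [-1.7998e+02 -1.0000e-02 -5.3590e+01] F [-0.   0.8  0.5] w 0.299 -> shift [-0.2778 -0.2367 -0.1652]
```

View pics/st3.png

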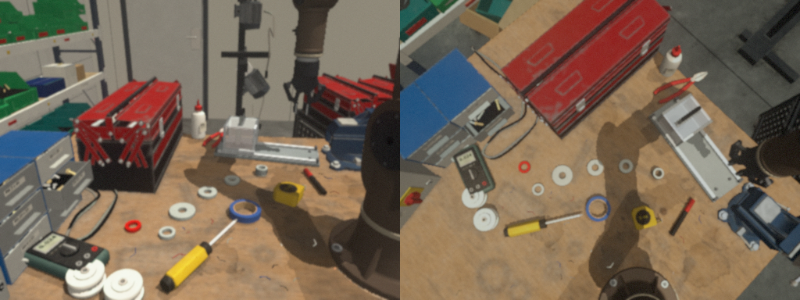

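The guard is still shut. In the pictures the gripper is near (750,155) in the top half, not over the stand, so the state and the pictures disagree. I'll check the frames numerically.

```bash
python3 - <<'E'
from h import *
b=cap('top');a=cap('scene');w=cap('wrist')
e=readout.get_state()['eef_pos']
for n,c in(('top',b),('scene',a),('wrist',w)):
    T=np.linalg.inv(c['camera_from_world']);print(n,'tcp projects',np.round(proj(c,e)),'cam at',T[:3,3].round(3), 'tcp z cam',(c['camera_from_world']@np.r_[e,1])[2].round(3))
P=pts(b)
for u,v in((425,188),(435,192),(440,200),(450,195),(432,200),(330,221)):print(u,v,P[v,u].round(3),b['img'][v,u])
A=np.vstack([cv2.resize(b['img'][130:280,330:512],(728,300)),cv2.resize(w['img'],(728,290))])
cv2.imwrite('pics/x4.png',A[...,::-1])
E
```

```text
top tcp projects [422. 216.] cam at [0.326 0.128 0.931] tcp z cam 0.802
scene tcp projects [383. 154.] cam at [-0.168  0.637  0.49 ] tcp z cam 1.067
wrist tcp projects [256. 229.] cam at [ 0.471 -0.309  0.299] tcp z cam 0.181
425 188 [ 0.464 -0.198  0.251] [44 39 34]
435 192 [ 0.456 -0.215  0.255] [69 61 52]
440 200 [ 0.439 -0.22   0.261] [35 31 31]
450 195 [ 0.439 -0.21   0.316] [28 29 28]
432 200 [ 0.448 -0.231  0.21 ] [45 42 39]
330 221 [ 0.421 -0.066  0.   ] [108  87  63]
```

View pics/x4.png

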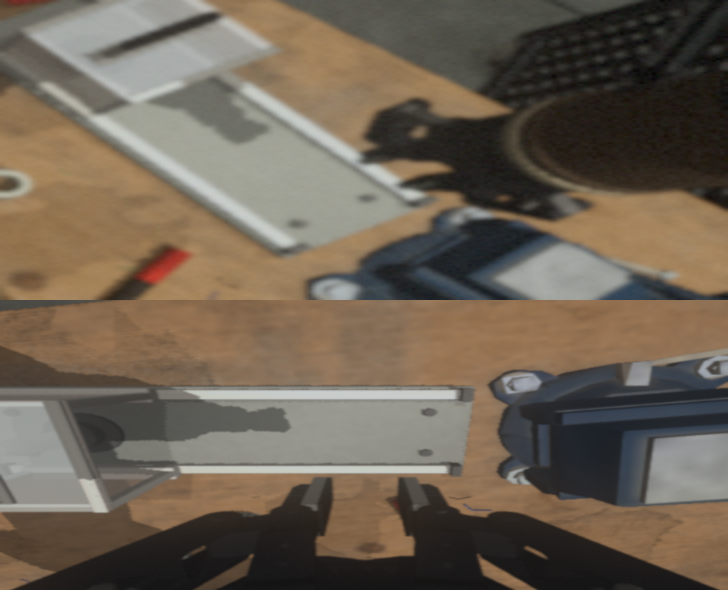

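The TCP projects to about (368,172) in the crop and the fingertips show at about (370,155) and (410,190). So the state is roughly right, yet the bar never moved. I'll compare heights and bar positions across the cameras.

```bash
python3 - <<'E'
from h import *
b=cap('top');a=cap('scene');w=cap('wrist')
e=readout.get_state()['eef_pos'];print(e)
for n,c in(('top',b),('scene',a),('wrist',w)):
    P=pts(c);g=c['img'].max(-1)
    near=(np.linalg.norm(P[...,:2]-[.581,-.13],axis=-1)<.045)&(P[...,2]>.138)&(P[...,2]<.17)
    if near.sum()>4: print(n,'bar',near.sum(),cv2.minAreaRect(P[near][:,:2].astype(np.float32)),np.percentile(P[near][:,2],[10,50,90]).round(4))
    tip=(np.linalg.norm(P[...,:2]-e[:2],axis=-1)<.04)&(P[...,2]>.1)&(P[...,2]<.3)&(c['depth']>.05)
    Q=P[tip]
    if len(Q): print(n,'tip pts',len(Q),'min z',np.sort(Q[:,2])[:6].round(3)); lo=Q[Q[:,2]<Q[:,2].min()+.02];print('  lowest xy',lo[:,:2].mean(0).round(3),lo.min(0).round(3),lo.max(0).round(3))
    f=(abs(P[...,2])<.02)&(np.linalg.norm(P[...,:2]-[.35,-.15],axis=-1)<.12);print(n,'bench z',np.median(P[f][:,2]) if f.sum() else None,f.sum())
    c0=(np.linalg.norm(P[...,:2]-[.4175,-.062],axis=-1)<.04)&(P[...,2]>.015)&(P[...,2]<.035)
    if c0.sum(): print(n,'collar',c0.sum(),cv2.minAreaRect(P[c0][:,:2].astype(np.float32)))
E
```

```text
[ 0.42401581 -0.24442435  0.1346699 ]
top bar 167 ((0.5809729099273682, -0.12962660193443298), (0.012100543826818466, 0.06952057778835297), 36.26457595825195) [0.1501 0.1532 0.1553]
top tip pts 692 min z [0.157 0.158 0.16  0.16  0.161 0.161]
  lowest xy [ 0.421 -0.239] [ 0.4   -0.26   0.157] [ 0.449 -0.222  0.177]
top bench z 0.0001630430718401188 6842
top collar 102 ((0.41869887709617615, -0.06008613109588623), (0.0338338166475296, 0.034408051520586014), 47.17138671875)
scene bar 62 ((0.5779708623886108, -0.13097688555717468), (0.011437047272920609, 0.07454802095890045), 34.389366149902344) [0.1425 0.1524 0.1547]
scene tip pts 1152 min z [0.156 0.158 0.158 0.158 0.158 0.159]
  lowest xy [ 0.418 -0.237] [ 0.397 -0.257  0.156] [ 0.44  -0.22   0.176]
scene bench z 0.00012063985172394709 3393
scene collar 110 ((0.41623759269714355, -0.05899246782064438), (0.03407897800207138, 0.034643299877643585), 66.10643768310547)
wrist tip pts 20119 min z [0.158 0.158 0.158 0.158 0.158 0.158]
  lowest xy [ 0.427 -0.249] [ 0.405 -0.265  0.158] [ 0.449 -0.227  0.178]
wrist bench z -0.00038039069552331384 17661
```

In all three cameras the lowest fingertip points lie at z about 0.157, while the reported TCP is at 0.135. So the real tips stand about 22 mm behind the reported point, and the fork passed just over the bar. From now on I'll use tip z = reported z + 0.022.

Request:
{"op": "arm_command", "data": {
  "motion": [
    [0,0,-0.03,0,0,0,0.3],
    [0,-0.0325,0,0,0,0,0.3],
    [0,-0.0325,0,0,0,0,0.3],
    [0,-0.0325,0,0,0,0,0.3],
    [0,-0.0325,0,0,0,0,0.3],
    [0,-0.0325,0,0,0,0,0.3],
    [0,-0.0315,0,0,0,0,0.3],
    [0,0,0,0,0,0,0.3],
    [0,0,0.03,0,0,0,0.3],
    [0,0,0.015,0,0,0,0.3],
    [0,0,0.013,0,0,0,0.3],
    [0,0,0,0,0,0,0.3]
  ]
}}

```text
t: 7.25
eef_pos: [0.5787, -0.1298, 0.105]
tcp_rot: [179.9, 0.1, -53.7]
contact_force: [0.4, 0.6, 0.5]
width: 0.299
gripper_force: 0.0
```

Request:
{"op": "arm_command", "data": {
  "motion": [
    [0,0.005,0,0,0,0,0.3],
    [0,0.005,0,0,0,0,0.3],
    [0,0.01,0,0,0,0,0.3],
    [0,0.015,0,0,0,0,0.3],
    [0,0.015,0,0,0,0,0.3]
  ]
}}

```text
t: 7.75
eef_pos: [0.5392, -0.1601, 0.1073]
tcp_rot: [-180.0, -0.1, -53.7]
contact_force: [2.6, 0.9, 0.9]
width: 0.3
gripper_force: 1.2
```

```bash
cat >> h.py <<'E'
def bar(n='scene'):
    c=cap(n);P=pts(c);ax=np.array([.806,.592]);d=P[...,:2]-[.581,-.13]
    m=(abs(d@[.592,-.806])<.05)&(d@ax<.05)&(d@ax>-.26)&(P[...,2]>.108)&(P[...,2]<.117)
    s=(d@ax)[m]; print(n,'roof pts',m.sum(),'travel of roof middle rel. to start',-np.round((np.percentile(s,1)+np.percentile(s,99))/2,4)if m.sum() else None,'len',np.ptp(s).round(3))
E
python3 - <<'E'
from h import *
bar('scene');bar('top');tool([.581,-.13,.106])
E
```

```text
scene roof pts 467 travel of roof middle rel. to start 0.0467 len 0.109
top roof pts 1143 travel of roof middle rel. to start 0.0479 len 0.11
t 7.8 q [  16.   25.   -7.  106.    4.   49. -136.] eef [ 0.537  -0.1619  0.1068] rot [179.87   0.   -53.84] F [0.4 0.2 0. ] w 0.301 -> shift [ 0.0001 -0.0543  0.0007]
```

Request:
{"op": "arm_command", "data": {
  "motion": [
    [0,0.008,0,0,0,0,0.3],
    [0,0.016,0,0,0,0,0.3],
    [0,0.016,0,0,0,0,0.3],
    [0,0.016,0,0,0,0,0.3],
    [0,0.016,0,0,0,0,0.3],
    [0,0.016,0,0,0,0,0.3],
    [0,0.016,0,0,0,0,0.3],
    [0,0.016,0,0,0,0,0.3],
    [0,0.013,0,0,0,0,0.3],
    [0,0.008,0,0,0,0,0.3],
    [0,0.005,0,0,0,0,0.3],
    [0,0,0,0,0,0,0.3],
    [0,0,0,0,0,0,0.3]
  ]
}}

```text
t: 9.15
eef_pos: [0.4219, -0.2456, 0.1065]
tcp_rot: [180.0, 0.0, -53.6]
contact_force: [-0.0, 0.4, 1.0]
width: 0.301
gripper_force: 0.0
```

```bash
python3 - <<'E'
from h import *
bar('scene');bar('top');tool([.404,.251,.3])
E
```

```text
scene roof pts 511 travel of roof middle rel. to start 0.1911 len 0.11
top roof pts 1280 travel of roof middle rel. to start 0.1885 len 0.11
t 9.2 q [  29.   20.   -6.  116.    3.   45. -123.] eef [ 0.4219 -0.2456  0.1065] rot [ 1.7996e+02  4.0000e-02 -5.3630e+01] F [ 0.5 -0.  -0.2] w 0.296 -> shift [-0.4106 -0.2799 -0.1934]
```

Request:
{"op": "arm_command", "data": {
  "motion": [
    [0,0,-0.04,0,0,0,0.3],
    [0,0,-0.04,0,0,-0.148,1],
    [0,0,-0.04,0,0,-0.148,1],
    [0,0,-0.04,0,0,-0.148,1],
    [0,0,-0.03,0,0,-0.148,1],
    [0,0,0,0,0,-0.148,1],
    [0,0,0,0,0,-0.148,1],
    [0,0,0,0,0,-0.148,1],
    [0,0,0,0,0,-0.148,1],
    [0,0,0,0,0,-0.148,1],
    [0,0,0,0,0,-0.148,1],
    [0,0,0,0,0,-0.148,1],
    [0,0,0,0,0,-0.148,1],
    [0,0,0,0,0,-0.148,1],
    [0,0,0,0,0,-0.148,1],
    [0,0,0,0,0,-0.148,1],
    [0,0,0,0,0,-0.148,1],
    [0,0,0,0,0,-0.148,1],
    [0,0,0,0,0,-0.148,1],
    [0,0,0,0,0,-0.148,1]
  ]
}}

```text
t: 11.25
eef_pos: [0.422, -0.2456, 0.2964]
tcp_rot: [-179.9, -0.0, 107.8]
contact_force: [-0.8, 0.2, 0.7]
width: 1.002
gripper_force: 0.0
```

```bash
python3 - <<'E'
from h import *
tool([.404,.251,.15])
for n in('top','scene'):
    c=cap(n);P=pts(c)
    d=P[...,:2]-[.585,-.127]
    for lo,hi in((.028,.0315),(.04,.072),(.075,.09)):
        m=(np.linalg.norm(d,axis=-1)<.03)&(P[...,2]>lo)&(P[...,2]<hi);Q=P[m]
        if len(Q)>3:
            (x,y),rr=cv2.minEnclosingCircle(Q[:,:2].astype(np.float32));print(n,lo,len(Q),'circle',round(x,4),round(y,4),round(rr,4),'mean',Q.mean(0).round(4),'maxz',Q[:,2].max().round(4))
    if n=='top': print(proj(c,[.585,-.127,.086]));save(c,'arb.png',(340,120,400,165),10)
E
```

```text
t 11.2 q [ 45.  10. -25.  99.   5.  72.  37.] eef [ 0.422  -0.2456  0.2964] rot [-1.7995e+02 -3.0000e-02  1.0784e+02] F [-0.8  0.2  0.7] w 1.002 -> shift [0.4781 0.1351 0.1465]
top 0.028 62 circle 0.5909 -0.1247 0.018 mean [ 0.5878 -0.1225  0.0294] maxz 0.0311
top 0.04 38 circle 0.5881 -0.123 0.0093 mean [ 0.5854 -0.1202  0.0562] maxz 0.0714
top 0.075 41 circle 0.59 -0.1242 0.0094 mean [ 0.589  -0.1234  0.0806] maxz 0.087
(np.float64(361.6497048915486), np.float64(151.22598172842262))
scene 0.028 39 circle 0.5867 -0.1248 0.0185 mean [ 0.5841 -0.1211  0.0295] maxz 0.0315
scene 0.04 78 circle 0.5868 -0.1237 0.0101 mean [ 0.5832 -0.1208  0.0559] maxz 0.0719
scene 0.075 25 circle 0.5869 -0.1223 0.0076 mean [ 0.586  -0.1223  0.0798] maxz 0.0862
```

View pics/arb.png

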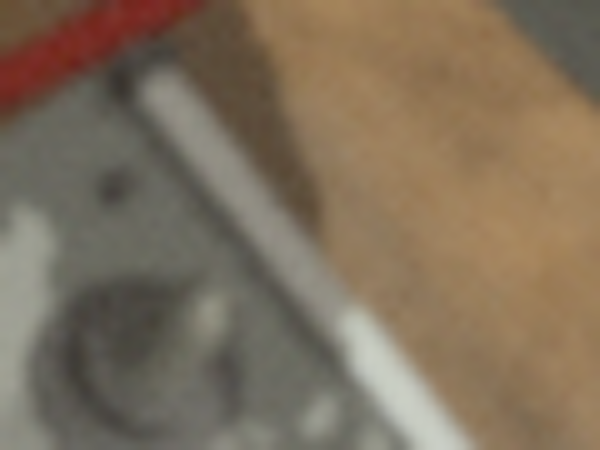

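The crop shows the seat disc at about (135,365) and the arbor tip highlight at about (212,305). The top and scene depths both put the arbor near (0.588,-0.1245), with its tip at z about 0.086, as specified. Now over to the 68 mm spacer.

Request:
{"op": "arm_command", "data": {
  "motion": [
    [0,0,0,0,0,-0.108,1],
    [0,0,0,0,0,-0.108,1],
    [0,0,0,0,0,-0.108,1],
    [0.0342,0.0233,0,0,0,0,1],
    [0.0342,0.0233,0,0,0,0,1],
    [0.0342,0.0233,0,0,0,0,1],
    [0.0342,0.0233,0,0,0,0,1],
    [0.0342,0.0233,0,0,0,0,1],
    [0.0342,0.0233,0,0,0,0,1],
    [0.0342,0.0233,0,0,0,0,1],
    [0.0342,0.0233,0,0,0,0,1],
    [0.0342,0.0233,0,0,0,0,1],
    [0.0342,0.0233,0,0,0,0,1],
    [0.0342,0.0233,0,0,0,0,1],
    [0.0342,0.0233,0,0,0,0,1],
    [0,0,0.04,0,0,0,1],
    [0,0,0.04,0,0,0,1],
    [0,0,0.02,0,0,0,1],
    [0,0,0,0,0,0,1]
  ]
}}

```text
t: 13.25
eef_pos: [0.4053, 0.2493, 0.194]
tcp_rot: [-179.7, -0.0, 125.8]
contact_force: [0.5, 0.1, 0.0]
width: 1.0
gripper_force: 0.0
```

```bash
cat >> h.py <<'E'
def ring(xy,h,D,n='wrist',z0=None,tilt=False):
    "centre of a ring with top face at height h, outer diameter D, near xy"
    c=cap(n);P=pts(c);d=np.linalg.norm(P[...,:2]-xy,axis=-1)
    m=(d<D/2+.03)&(abs(P[...,2]-h)<.0035)
    k,l,st,ce=cv2.connectedComponentsWithStats(m.astype(np.uint8))
    i=1+np.argmax(st[1:,4]);M=(l==i).astype(np.uint8)
    ct=max(cv2.findContours(M,cv2.RETR_EXTERNAL,cv2.CHAIN_APPROX_NONE)[0],key=len)[:,0]
    (u,v),(A,B),_=cv2.fitEllipse(ct)
    T=np.linalg.inv(c['camera_from_world']);r=T[:3,:3]@np.array([(u-c['cx'])/c['f'],(v-c['cy'])/c['f'],1]);t=(h-T[2,3])/r[2]
    X=T[:3,3]+t*r
    print(n,'ring px',round(u),round(v),'axes mm',np.round((np.array([A,B])+1)/c['f']*t*1e3,1),'n',M.sum(),'medz',np.median(P[M>0][:,2]).round(4),'ctr',X.round(4)); return c,X
E
python3 - <<'E'
from h import *
c,X=ring([.404,.251],.010,.068);ring([.404,.251],.010,.068,'top');save(c,'w5.png')
tool([X[0],X[1],-.015])
E
```

```text
wrist ring px 258 161 axes mm [65.9 66.9] n 1981 medz 0.0092 ctr [0.4023 0.255  0.01  ]Traceback (most recent call last):
  File "<stdin>", line 2, in <module>
  File "h.py", line 30, in ring
    i=1+np.argmax(st[1:,4]);M=(l==i).astype(np.uint8)
        ~~~~~~~~~^^^^^^^^^^
    return _wrapfunc(a, 'argmax', axis=axis, out=out, **kwds)
    return bound(*args, **kwds)
ValueError: attempt to get argmax of an empty sequence
```

Request:
{"op": "arm_command", "data": {
  "motion": [
    [0.0048,0.0006,0.04,0,0,0,1],
    [0,0,0.04,0,0,0,1],
    [0,0,0.04,0,0,0,1],
    [0,0,0.03,0,0,0,1],
    [0,0,0.02,0,0,0,1],
    [0,0,0.015,0,0,0,1],
    [0,0,0.01,0,0,0,1],
    [0,0,0.01,0,0,0,1],
    [0,0,0,0,0,0,1]
  ]
}}

```text
t: 14.25
eef_pos: [0.405, 0.2549, -0.0085]
tcp_rot: [180.0, 0.0, 126.0]
contact_force: [-0.2, 0.2, 0.1]
width: 1.002
gripper_force: 0.0
```

```bash
python3 - <<'E'
from h import *
c=cap('wrist');save(c,'w6.png');tool([.403,.2535,-.024])
P=pts(c);e=readout.get_state()['eef_pos'];a=np.array([.806,.592]);d=(P[...,:2]-e[:2])
for s in(1,-1):
    m=(c['depth']>.05)&(s*(d@a)>.038)&(s*(d@a)<.06)&(abs(d@[-.592,.806])<.03)&(P[...,2]>.001)&(P[...,2]<.06)
    print(s,m.sum(),np.percentile(P[m][:,2],[0,1,3,10,50]).round(4))
E
```

```text
t 14.3 q [-11.  35. -37. 120.  35.  36. -37.] eef [ 0.405  0.255 -0.008] rot [1.7998e+02 2.0000e-02 1.2600e+02] F [ 0.5 -0.2  1.2] w 1.001 -> shift [-0.     -0.0025  0.016 ]
1 1971 [0.001  0.0276 0.0293 0.0331 0.0469]
-1 1978 [0.001  0.0275 0.0291 0.0329 0.0468]
```

View pics/w6.png

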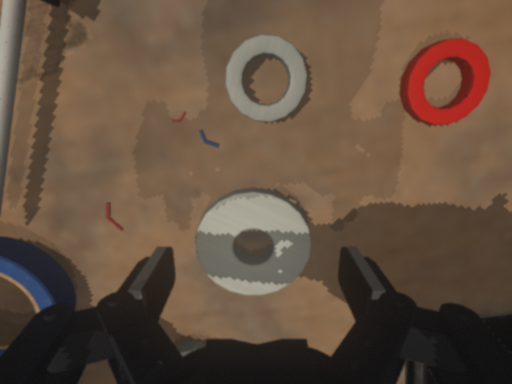

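The view shows the 68 mm ring centred at about (253,243) between the open fingers, whose tips are at z about 0.027. The 40 mm ring is at (266,78) and the red look-alike at (446,82).

```bash
python3 - <<'E'
from h import *
c,X=ring([.404,.253],.010,.068);tool([X[0],X[1],-.026]);e=readout.get_state()['eef_pos'];print(proj(c,[e[0],e[1],.01]))
E
```

```text
wrist ring px 253 242 axes mm [59.8 66.3] n 8402 medz 0.0092 ctr [0.4011 0.2564 0.01  ]
t 14.3 q [-11.  35. -37. 120.  35.  36. -37.] eef [ 0.4051  0.2552 -0.0077] rot [1.7995e+02 1.0000e-02 1.2601e+02] F [ 0.6 -0.2  1.1] w 1.003 -> shift [ 0.0033 -0.0025  0.0183]
(np.float64(257.2685124928544), np.float64(247.07250619900515))
```

Request:
{"op": "arm_command", "data": {
  "motion": [
    [0.003,-0.0025,0.01,0,0,0,1],
    [0,0,0.006,0,0,0,1],
    [0,0,0.003,0,0,0,1],
    [0,0,0,0,0,0,0.6],
    [0,0,0,0,0,0,0.6],
    [0,0,0,0,0,0,0.6],
    [0,0,0,0,0,0,0.6],
    [0,0,0,0,0,0,0.6],
    [0,0,0,0,0,0,0.6]
  ]
}}

```text
t: 15.25
eef_pos: [0.4009, 0.2559, -0.0266]
tcp_rot: [180.0, 0.0, 126.0]
contact_force: [-3.2, -1.8, 9.9]
width: 0.757
gripper_force: 62.7
```

Request:
{"op": "arm_command", "data": {
  "motion": [
    [0,0,-0.01,0,0,0,0.6],
    [0,0,-0.03,0,0,0,0.6],
    [0,0,-0.04,0,0,0,0.6],
    [0,0,-0.04,0,0,0,0.6],
    [0,0,-0.04,0,0,0,0.6],
    [0,0,0,0,0,0,0.6],
    [0,0,0,0,0,0,0.6]
  ]
}}

```text
t: 15.95
eef_pos: [0.4013, 0.2558, 0.1336]
tcp_rot: [179.9, 0.0, 126.0]
contact_force: [0.3, -0.2, -1.6]
width: 0.761
gripper_force: 48.5
```

```bash
cat >> h.py <<'E'
def held(D,th,s=0):
    "ring in hand: centre in tool xy and its top face, from the wrist camera"
    from scipy.spatial.transform import Rotation as Ro
    c=cap('wrist');P=pts(c);st=readout.get_state();R=Ro.from_euler('xyz',st['tcp_rot'],degrees=True).as_matrix()
    L=(P-st['eef_pos'])@R   # tool coordinates
    m=(c['depth']>.05)&(np.hypot(L[...,0],L[...,1])<D/2+.012)&(L[...,2]<-.005)&(L[...,2]>-.06)&(abs(L[...,1])<D/2-.001)
    Q=L[m];z=np.median(Q[:,2]);k=abs(L[...,2]-z)<.006; M=(m&k).astype(np.uint8)
    n,l,sta,_=cv2.connectedComponentsWithStats(M);i=1+np.argmax(sta[1:,4]);M=l==i;Q=L[M]
    A=np.c_[Q[:,:2],np.ones(len(Q))];pl=np.linalg.lstsq(A,Q[:,2],rcond=None)[0]
    # bore: hole in the mask
    cs,h=cv2.findContours(M.astype(np.uint8),cv2.RETR_CCOMP,cv2.CHAIN_APPROX_NONE)
    ho=[cs[j] for j in range(len(cs)) if h[0][j][3]>=0]; o='none'
    if ho:
        b=max(ho,key=cv2.contourArea);(u,v),ax,_=cv2.fitEllipse(b); zt=np.median(Q[:,2])
        T=np.linalg.inv(c['camera_from_world']);r=R.T@(T[:3,:3]@np.array([(u-c['cx'])/c['f'],(v-c['cy'])/c['f'],1]));cam=R.T@(T[:3,3]-st['eef_pos'])
        t=(zt-cam[2])/r[2]; o=(cam+t*r).round(4),'bore mm',np.round((np.array(ax)-1)/c['f']*t*1e3,1)
    print('n',len(Q),'top face tool z',np.median(Q[:,2]).round(4),'tilt',pl[:2].round(3),'ext x',np.percentile(Q[:,0],[.5,99.5]).round(4),'y',np.percentile(Q[:,1],[.5,99.5]).round(4),'bore ctr tool',o)
    return c
E
python3 - <<'E'
from h import *
c=held(.068,.01);save(c,'w7.png');tool([.588,-.1245,.15])
E
```

```text
n 10742 top face tool z -0.037 tilt [0.01  0.001] ext x [-0.0345  0.0302] y [-0.0322  0.0329] bore ctr tool (array([-0.0004,  0.0002, -0.037 ]), 'bore mm', array([16.5, 21.6]))
t 16.0 q [ -2.  23. -47. 113.  21.  53. -24.] eef [0.4007 0.2552 0.1325] rot [-1.7998e+02  3.0000e-02  1.2601e+02] F [ 0.1  0.7 -2.5] w 0.752 -> shift [-0.4173 -0.0718 -0.0172]
```

View pics/w7.png

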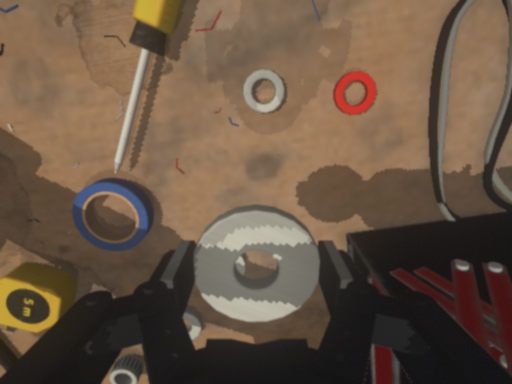

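The view shows the 68 mm ring held level between the fingers, centred at about (257,263). Next I'll stand off beside the arbor and measure it in the same camera.

Request:
{"op": "arm_command", "data": {
  "motion": [
    [-0.02,-0.003,-0.02,0,0,0,0.6],
    [-0.038,-0.0055,0,0,0,0,0.6],
    [-0.038,-0.0055,0,0,0,0,0.6],
    [-0.038,-0.0055,0,0,0,0,0.6],
    [-0.038,-0.0055,0,0,0,0,0.6],
    [-0.038,-0.0055,0,0,0,0,0.6],
    [-0.038,-0.0055,0,0,0,0,0.6],
    [-0.038,-0.0055,0,0,0,0,0.6],
    [-0.038,-0.0055,0,0,0,0,0.6],
    [-0.038,-0.0055,0,0,0,0,0.6],
    [-0.038,-0.0055,0,0,0,0,0.6],
    [-0.038,-0.0055,0,0,0,0,0.6],
    [-0.038,-0.0055,0,0,0,0,0.6],
    [-0.02,-0.003,0,0,0,0,0.6],
    [0,0,0,0,0,0,0.6],
    [0,0,0,0,0,0,0.6]
  ]
}}

```text
t: 17.6
eef_pos: [0.6333, -0.1871, 0.1506]
tcp_rot: [-179.9, -0.2, 126.0]
contact_force: [-0.8, 0.5, -0.9]
width: 0.751
gripper_force: 66.0
```

```bash
cat >> h.py <<'E'
def arbor(xy=(.588,-.1245)):
    from scipy.spatial.transform import Rotation as Ro
    c=cap('wrist');P=pts(c);st=readout.get_state();R=Ro.from_euler('xyz',st['tcp_rot'],degrees=True).as_matrix()
    d=np.linalg.norm(P[...,:2]-np.array(xy),axis=-1)
    for lo,hi in((.028,.0325),(.035,.073),(.0745,.078),(.08,.092)):
        m=(d<.03)&(P[...,2]>lo)&(P[...,2]<hi)&(c['depth']>.05);Q=P[m]
        if len(Q)>5:
            (x,y),rr=cv2.minEnclosingCircle(Q[:,:2].astype(np.float32));w=np.array([x,y,(lo+hi)/2])
            print(lo,len(Q),'circle',w[:2].round(4),'r',round(rr,4),'mean',Q.mean(0).round(4),'tool',((w-st['eef_pos'])@R).round(4))
    return c
E
python3 - <<'E'
from h import *
c=arbor();save(c,'w8.png');held(.068,.01);tool([.588,-.1245,.15])
E
```

```text
0.028 635 circle [ 0.5892 -0.1246] r 0.018 mean [ 0.5884 -0.1236  0.0293] tool [0.0754 0.0006 0.1212]
0.0745 133 circle [ 0.5891 -0.1247] r 0.0096 mean [ 0.589  -0.1242  0.0762] tool [0.0755 0.0005 0.0752]
0.08 226 circle [ 0.5896 -0.1255] r 0.0066 mean [ 0.5891 -0.1244  0.0834] tool [0.0746 0.0004 0.0654]
n 10753 top face tool z -0.035 tilt [0.009 0.001] ext x [-0.0348  0.0301] y [-0.0328  0.0317] bore ctr tool (array([-0.0006, -0.0008, -0.035 ]), 'bore mm', array([16.7, 21.4]))
t 17.7 q [ 36.  37. -39.  86.  24.  66.  28.] eef [ 0.6337 -0.1858  0.1518] rot [-1.7996e+02 -1.1000e-01  1.2616e+02] F [ 0.4  1.2 -1. ] w 0.753 -> shift [ 0.0764 -0.0007  0.0019]
```

View pics/w8.png

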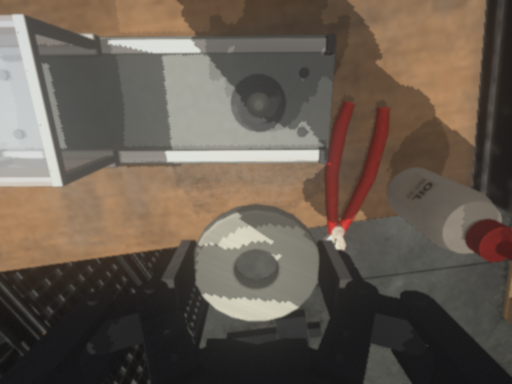

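The arbor is seen at about (258,102), clear to the right of the open guard. The circle fit gives (0.5892,-0.1247), and the seat radius of 18 mm matches exactly. I'm moving over it and lowering.

Request:
{"op": "arm_command", "data": {
  "motion": [
    [0.02,0,0,0,0,0,0.6],
    [0.03,0,0,0,0,0,0.6],
    [0.02,0,0,0,0,0,0.6],
    [0.007,0,0,0,0,0,0.6],
    [0,0,0.03,0,0,0,0.6],
    [0,0,0.03,0,0,0,0.6],
    [0,0,0.015,0,0,0,0.6],
    [0,0,0.01,0,0,0,0.6],
    [0,0,0.005,0,0,0,0.6],
    [0,0,0,0,0,0,0.6],
    [0,0,0,0,0,0,0.6]
  ]
}}

```text
t: 18.8
eef_pos: [0.5899, -0.1253, 0.0636]
tcp_rot: [179.9, 0.1, 126.0]
contact_force: [0.5, 0.1, -0.6]
width: 0.752
gripper_force: 66.0
```

```bash
python3 - <<'E'
from h import *
tool([.5892,-.1247,.005])
c=cap('wrist');save(c,'w9.png',(150,170,360,330),3.5);held(.068,.01)
E
```

```text
t 18.8 q [ 32.  37. -38. 100.  28.  53.  19.] eef [ 0.5899 -0.1253  0.0636] rot [1.7994e+02 6.0000e-02 1.2603e+02] F [ 0.5  0.1 -0.6] w 0.752 -> shift [ 0.001  -0.0002  0.0586]
n 10775 top face tool z -0.0357 tilt [0.01  0.001] ext x [-0.0346  0.0302] y [-0.0325  0.0321] bore ctr tool (array([-0.0005, -0.0004, -0.0357]), 'bore mm', array([16.7, 21.5]))
```

View pics/w9.png

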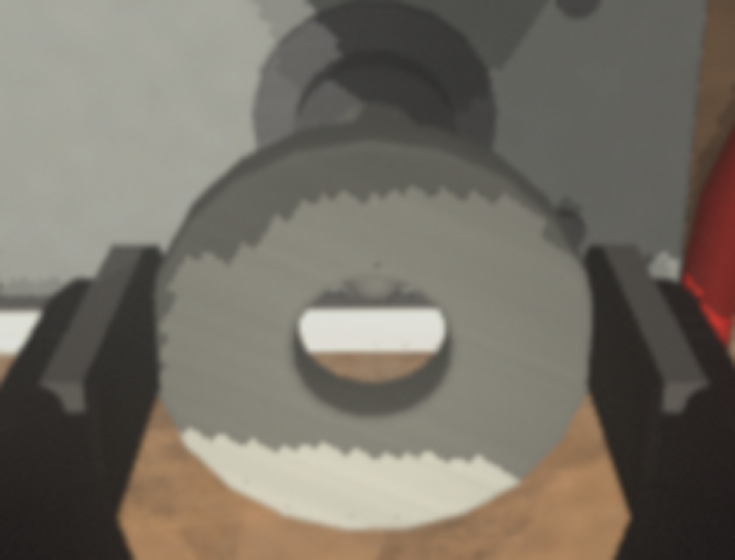

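The held ring's bore spans crop y 272-416 about x=372, and its outer top face spans y 140-528. I'll turn those into tool offsets.

```bash
cat >> h.py <<'E'
def pix2tool(c,pts_,z):
    from scipy.spatial.transform import Rotation as Ro
    st=readout.get_state();R=Ro.from_euler('xyz',st['tcp_rot'],degrees=True).as_matrix();T=np.linalg.inv(c['camera_from_world']);o=[]
    for u,v in pts_:
        r=R.T@(T[:3,:3]@np.array([(u-c['cx'])/c['f'],(v-c['cy'])/c['f'],1]));cam=R.T@(T[:3,3]-st['eef_pos']);o.append((cam+r*(z-cam[2])/r[2])[:2])
    return np.array(o).round(4)
E
python3 - <<'E'
from h import *
c=cap('wrist');print(pix2tool(c,[(256.3,247.7),(256.3,288.9),(256.3,210),(256.3,320.9),(234.5,268.3),(278.6,268.3)],-.0357).tolist());tool([.5892,-.1247,.005])
E
```

```text
[[0.0096, -0.0003], [-0.0153, -0.0003], [0.0302, -0.0003], [-0.0365, -0.0003], [-0.0025, -0.0117], [-0.0025, 0.0113]]
t 18.9 q [ 32.  37. -38. 100.  28.  53.  19.] eef [ 0.5897 -0.1254  0.0636] rot [1.7995e+02 6.0000e-02 1.2603e+02] F [-0.5  0.2 -1.6] w 0.75 -> shift [ 0.0009 -0.      0.0586]
```

Request:
{"op": "arm_command", "data": {
  "motion": [
    [0.0037,0.0003,0,0,0,0,0.6],
    [0,0,0.006,0,0,0,0.6],
    [0,0,0.006,0,0,0,0.6],
    [0,0,0.006,0,0,0,0.6],
    [0,0,0,0,0,0,0.6]
  ]
}}

```text
t: 19.45
eef_pos: [0.5863, -0.1223, 0.0434]
tcp_rot: [-179.9, -0.1, 126.0]
contact_force: [0.1, 0.5, -1.0]
width: 0.757
gripper_force: 65.9
```

Request:
{"op": "arm_command", "data": {
  "motion": [
    [0,0,0.007,0,0,0,0.6],
    [0,0,0.007,0,0,0,0.6],
    [0,0,0.007,0,0,0,0.6],
    [0,0,0.007,0,0,0,0.6],
    [0,0,0.006,0,0,0,0.6],
    [0,0,0.003,0,0,0,0.6],
    [0,0,0,0,0,0,0.6]
  ]
}}

```text
t: 20.15
eef_pos: [0.5869, -0.1222, 0.0072]
tcp_rot: [-180.0, -0.0, 126.0]
contact_force: [0.2, -0.4, -1.4]
width: 0.758
gripper_force: 66.0
```

Threaded with no force. I'll release, raise, then go to the 54 mm spacer.

Request:
{"op": "arm_command", "data": {
  "motion": [
    [0,0,0.002,0,0,0,0.6],
    [0,0,0,0,0,0,1],
    [0,0,0,0,0,0,1],
    [0,0,0,0,0,0,1],
    [0,0,0,0,0,0,1],
    [0,0,-0.02,0,0,0,1],
    [0,0,-0.04,0,0,0,1],
    [0,0,-0.04,0,0,0,1],
    [0,0,-0.04,0,0,0,1],
    [0,0,-0.03,0,0,0,1],
    [0,0,0,0,0,0,1]
  ]
}}

```text
t: 21.25
eef_pos: [0.5898, -0.1219, 0.1806]
tcp_rot: [179.7, 0.3, 126.0]
contact_force: [0.2, 0.4, -0.3]
width: 1.0
gripper_force: 0.0
```

```bash
python3 - <<'E'
from h import *
tool([.4324,.1447,.13])
c,X=ring([.588,-.1245],.040,.068,'top');c,X=ring([.588,-.1245],.040,.068)
c,X=ring([.432,.145],.01,.054,'top');tool([X[0],X[1],.13])
E
```

```text
t 21.2 q [ 35.  30. -42.  93.  22.  65.  23.] eef [ 0.5898 -0.1219  0.1806] rot [179.69   0.31 126.03] F [ 0.2  0.4 -0.3] w 1.0 -> shift [0.3084 0.0292 0.0491]
top ring px 356 155 axes mm [64.4 68.7] n 412 medz 0.0394 ctr [ 0.5898 -0.125   0.04  ]
wrist ring px 255 176 axes mm [64.9 66.8] n 2349 medz 0.0392 ctr [ 0.5877 -0.1235  0.04  ]
top ring px 249 214 axes mm [52.1 54.1] n 261 medz 0.0091 ctr [0.4333 0.1458 0.01  ]
t 21.4 q [ 35.  30. -42.  94.  22.  65.  23.] eef [ 0.5867 -0.1224  0.1752] rot [-179.96   -0.    126.02] F [-0.1 -0.2 -0.1] w 0.999 -> shift [0.3072 0.0337 0.0452]
```

The 68 mm spacer is seated: top face at z about 0.039, centred on the arbor. Next is the 54 mm one.

Request:
{"op": "arm_command", "data": {
  "motion": [
    [0.0384,0.0042,0,0,0,0,1],
    [0.0384,0.0042,0,0,0,0,1],
    [0.0384,0.0042,0,0,0,0,1],
    [0.0384,0.0042,0,0,0,0,1],
    [0.0384,0.0042,0,0,0,0,1],
    [0.0384,0.0042,0,0,0,0,1],
    [0.0384,0.0042,0,0,0,0,1],
    [0.0384,0.0042,0,0,0,0,1],
    [0,0,0.04,0,0,0,1],
    [0,0,0.04,0,0,0,1],
    [0,0,0.04,0,0,0,1],
    [0,0,0.02,0,0,0,1],
    [0,0,0,0,0,0,1],
    [0,0,0,0,0,0,1]
  ]
}}

```text
t: 22.8
eef_pos: [0.4329, 0.146, 0.0354]
tcp_rot: [-179.9, -0.1, 126.1]
contact_force: [-0.1, -0.1, 0.4]
width: 0.999
gripper_force: 0.0
```

```bash
python3 - <<'E'
from h import *
c,X=ring([.433,.1455],.01,.054);tool([X[0],X[1],-.021])
E
```

```text
wrist ring px 256 213 axes mm [49.3 52.7] n 3252 medz 0.0092 ctr [0.4307 0.148  0.01  ]
t 22.9 q [  6.  29. -41. 121.  30.  40. -19.] eef [0.4337 0.1463 0.0362] rot [ 1.7999e+02 -2.0000e-02  1.2605e+02] F [ 0.2  0.6 -0.7] w 0.996 -> shift [ 0.0031 -0.0015  0.0572]
```

Request:
{"op": "arm_command", "data": {
  "motion": [
    [0,-0.001,0.02,0,0,0,1],
    [0,0,0.02,0,0,0,1],
    [0,0,0.01,0,0,0,1],
    [0,0,0.006,0,0,0,1],
    [0,0,0,0,0,0,0.4],
    [0,0,0,0,0,0,0.4],
    [0,0,0,0,0,0,0.4],
    [0,0,0,0,0,0,0.4],
    [0,0,0,0,0,0,0.4],
    [0,0,0,0,0,0,0.4],
    [0,0,-0.01,0,0,0,0.4],
    [0,0,-0.03,0,0,0,0.4],
    [0,0,-0.04,0,0,0,0.4],
    [0,0,-0.04,0,0,0,0.4],
    [0,0,-0.04,0,0,0,0.4],
    [0,0,0,0,0,0,0.4],
    [0,0,0,0,0,0,0.4]
  ]
}}

```text
t: 24.55
eef_pos: [0.4334, 0.1453, 0.1409]
tcp_rot: [179.9, 0.1, 126.0]
contact_force: [-0.1, -0.5, -1.8]
width: 0.578
gripper_force: 62.4
```

```bash
python3 - <<'E'
from h import *
c=held(.054,.01);tool([.5892,-.1247,.15]);save(c,'w10.png',(150,170,360,330),3.5)
E
```

```text
n 5908 top face tool z -0.0288 tilt [ 0.012 -0.001] ext x [-0.0238  0.0278] y [-0.0243  0.0253] bore ctr tool (array([ 0.0036,  0.0004, -0.0288]), 'bore mm', array([17.2, 21.5]))
t 24.6 q [ 14.  21. -49. 115.  20.  53.  -9.] eef [0.4326 0.1449 0.1398] rot [-1.8000e+02  4.0000e-02  1.2601e+02] F [ 0.8  0.1 -1. ] w 0.58 -> shift [-0.3101 -0.0318 -0.01  ]
```

View pics/w10.png

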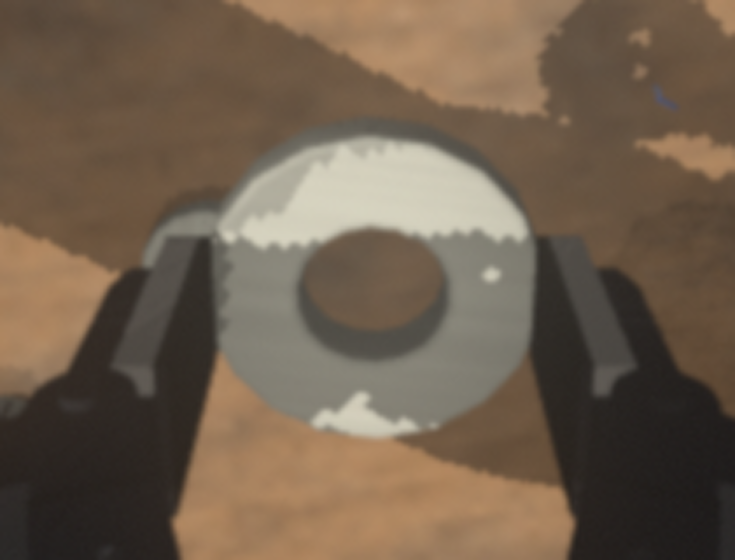

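The view shows the 54 mm ring held level, centred at about crop (372,290). The 68 mm case lets me calibrate the numeric estimate: centre = bore estimate - 2.5 mm, so this ring sits at tool x = +1.2 mm. I've used all 14 pictures, so numeric checks only from here.

Request:
{"op": "arm_command", "data": {
  "motion": [
    [-0.02,-0.002,0,0,0,0,0.4],
    [-0.035,-0.0036,0,0,0,0,0.4],
    [-0.035,-0.0036,0,0,0,0,0.4],
    [-0.035,-0.0036,0,0,0,0,0.4],
    [-0.035,-0.0036,0,0,0,0,0.4],
    [-0.035,-0.0036,0,0,0,0,0.4],
    [-0.035,-0.0036,0,0,0,0,0.4],
    [-0.035,-0.0036,0,0,0,0,0.4],
    [-0.035,-0.0036,0,0,0,0,0.4],
    [-0.0115,-0.0012,0,0,0,0,0.4],
    [0,0,0.025,0,0,0,0.4],
    [0,0,0.025,0,0,0,0.4],
    [0,0,0.01,0,0,0,0.4],
    [0,0,0,0,0,0,0.4],
    [0,0,0,0,0,0,0.4]
  ]
}}

```text
t: 26.1
eef_pos: [0.5903, -0.1247, 0.08]
tcp_rot: [180.0, -0.0, 126.1]
contact_force: [-0.3, 0.0, -0.9]
width: 0.579
gripper_force: 62.4
```

```bash
python3 - <<'E'
from h import *
c=held(.054,.01);tool([.5897,-.1257,.023])
E
```

```text
n 5903 top face tool z -0.027 tilt [ 0.009 -0.001] ext x [-0.0232  0.0282] y [-0.0254  0.0243] bore ctr tool (array([ 0.0041, -0.0006, -0.027 ]), 'bore mm', array([17.3, 21.6]))
t 26.1 q [ 33.  36. -40.  99.  28.  55.  19.] eef [ 0.5908 -0.1248  0.0806] rot [1.7995e+02 3.0000e-02 1.2607e+02] F [-0.6  0.  -1.1] w 0.574 -> shift [-0.0001 -0.0014  0.0576]
```

Request:
{"op": "arm_command", "data": {
  "motion": [
    [0,-0.001,0.006,0,0,0,0.4],
    [0,0,0.006,0,0,0,0.4],
    [0,0,0.006,0,0,0,0.4],
    [0,0,0.006,0,0,0,0.4],
    [0,0,0.004,0,0,0,0.4],
    [0,0,0,0,0,0,0.4]
  ]
}}

```text
t: 26.75
eef_pos: [0.5889, -0.1259, 0.0509]
tcp_rot: [-179.9, -0.1, 126.0]
contact_force: [0.3, 0.3, -0.8]
width: 0.579
gripper_force: 62.4
```

Request:
{"op": "arm_command", "data": {
  "motion": [
    [0,0,0.007,0,0,0,0.4],
    [0,0,0.007,0,0,0,0.4],
    [0,0,0.006,0,0,0,0.4],
    [0,0,0.005,0,0,0,0.4],
    [0,0,0.002,0,0,0,0.4],
    [0,0,0,0,0,0,0.4]
  ]
}}

```text
t: 27.35
eef_pos: [0.5892, -0.1258, 0.0243]
tcp_rot: [-180.0, -0.0, 126.0]
contact_force: [0.5, -0.7, -0.4]
width: 0.576
gripper_force: 62.4
```

Request:
{"op": "arm_command", "data": {
  "motion": [
    [0,0,0,0,0,0,1],
    [0,0,0,0,0,0,1],
    [0,0,0,0,0,0,1],
    [0,0,0,0,0,0,1],
    [0,0,-0.02,0,0,0,1],
    [0,0,-0.04,0,0,0,1],
    [0,0,-0.04,0,0,0,1],
    [0,0,-0.04,0,0,0,1],
    [0,0,0,0,0,0,1],
    [0,0,0,0,0,0,1]
  ]
}}

```text
t: 28.35
eef_pos: [0.5899, -0.126, 0.1656]
tcp_rot: [179.9, 0.1, 126.0]
contact_force: [-0.1, 0.3, 0.2]
width: 0.997
gripper_force: 0.0
```

```bash
python3 - <<'E'
from h import *
ring([.588,-.1245],.050,.054);ring([.588,-.1245],.050,.054,'scene')
c,X=ring([.44,.0425],.01,.047,'top');tool([X[0],X[1],.03])
ring([.356,.328],.01,.040,'top');ring([.4175,-.062],.024,.036,'top')
E
```

```text
wrist ring px 256 178 axes mm [51.3 52.9] n 1575 medz 0.0492 ctr [ 0.5874 -0.1236  0.05  ]
scene ring px 305 178 axes mm [22.6 54.3] n 103 medz 0.0492 ctr [ 0.582  -0.1201  0.05  ]
top ring px 288 212 axes mm [45.4 47.2] n 179 medz 0.0093 ctr [0.4412 0.044  0.01  ]
t 28.5 q [ 36.  31. -43.  94.  23.  64.  23.] eef [ 0.5884 -0.1261  0.1633] rot [-1.7989e+02 -8.0000e-02  1.2603e+02] F [ 0.3 -0.1 -0.6] w 0.998 -> shift [ 0.224  -0.0188  0.1336]
top ring px 176 241 axes mm [39.4 40.5] n 123 medz 0.0089 ctr [0.3575 0.3291 0.01  ]
top ring px 330 221 axes mm [35.4 36.7] n 90 medz 0.0231 ctr [ 0.419  -0.0599  0.024 ]
```

Request:
{"op": "arm_command", "data": {
  "motion": [
    [0.0375,-0.003,0,0,0,0,1],
    [0.0375,-0.003,0,0,0,0,1],
    [0.0375,-0.003,0,0,0,0,1],
    [0.0375,-0.003,0,0,0,0,1],
    [0.0375,-0.003,0,0,0,0,1],
    [0.0365,-0.0038,0,0,0,0,1],
    [0,0,0.04,0,0,0,1],
    [0,0,0.04,0,0,0,1],
    [0,0,0.04,0,0,0,1],
    [0,0,0.01,0,0,0,1],
    [0,0,0,0,0,0,1],
    [0,0,0,0,0,0,1]
  ]
}}

```text
t: 29.8
eef_pos: [0.4431, 0.0446, 0.0357]
tcp_rot: [179.9, 0.0, 126.1]
contact_force: [0.6, 0.6, 0.2]
width: 1.0
gripper_force: 0.0
```

```bash
python3 - <<'E'
from h import *
c,X=ring([.441,.044],.01,.047);tool([X[0],X[1],-.02])
E
```

```text
wrist ring px 252 212 axes mm [42.9 45.9] n 2301 medz 0.0092 ctr [0.4383 0.0459 0.01  ]
t 29.9 q [ 19.  29. -41. 123.  30.  39.  -7.] eef [0.4435 0.0445 0.0361] rot [1.7989e+02 6.0000e-02 1.2603e+02] F [ 0.5 -0.6  0.6] w 1.001 -> shift [ 0.0043 -0.0035  0.0561]
```

Request:
{"op": "arm_command", "data": {
  "motion": [
    [0.001,-0.003,0.02,0,0,0,1],
    [0,0,0.02,0,0,0,1],
    [0,0,0.01,0,0,0,1],
    [0,0,0.006,0,0,0,0.8],
    [0,0,0,0,0,0,0.35],
    [0,0,0,0,0,0,0.35],
    [0,0,0,0,0,0,0.35],
    [0,0,0,0,0,0,0.35],
    [0,0,0,0,0,0,0.35],
    [0,0,0,0,0,0,0.35],
    [0,0,0,0,0,0,0.35],
    [0,0,-0.01,0,0,0,0.35],
    [0,0,-0.03,0,0,0,0.35],
    [0,0,-0.04,0,0,0,0.35],
    [0,0,-0.04,0,0,0,0.35],
    [0,0,-0.04,0,0,0,0.35],
    [0,0,0,0,0,0,0.35],
    [0,0,0,0,0,0,0.35]
  ]
}}

```text
t: 31.65
eef_pos: [0.4399, 0.043, 0.1401]
tcp_rot: [179.9, 0.1, 126.0]
contact_force: [-0.5, -0.2, -0.9]
width: 0.511
gripper_force: 61.5
```

```bash
python3 - <<'E'
from h import *
c=held(.047,.01);tool([.589,-.1247,.14])
E
```

```text
n 4407 top face tool z -0.0303 tilt [ 0.011 -0.001] ext x [-0.0208  0.0241] y [-0.0213  0.0222] bore ctr tool (array([ 0.0034,  0.0004, -0.0303]), 'bore mm', array([17.1, 21.5]))
t 31.7 q [ 28.  20. -49. 117.  19.  52.   4.] eef [0.4391 0.0428 0.1389] rot [-1.7999e+02  4.0000e-02  1.2601e+02] F [-0.1  0.2 -1.3] w 0.505 -> shift [-0.2236  0.0228 -0.0009]
```

Request:
{"op": "arm_command", "data": {
  "motion": [
    [-0.02,0.002,0,0,0,0,0.35],
    [-0.035,0.0036,0,0,0,0,0.35],
    [-0.035,0.0036,0,0,0,0,0.35],
    [-0.035,0.0036,0,0,0,0,0.35],
    [-0.035,0.0036,0,0,0,0,0.35],
    [-0.035,0.0036,0,0,0,0,0.35],
    [-0.0295,0.0028,0,0,0,0,0.35],
    [0,0,0.025,0,0,0,0.35],
    [0,0,0.025,0,0,0,0.35],
    [0,0,0.01,0,0,0,0.35],
    [0,0,0,0,0,0,0.35],
    [0,0,0,0,0,0,0.35]
  ]
}}

```text
t: 32.9
eef_pos: [0.5899, -0.1244, 0.0789]
tcp_rot: [-180.0, -0.0, 126.1]
contact_force: [0.1, 0.1, 0.0]
width: 0.508
gripper_force: 61.5
```

```bash
python3 - <<'E'
from h import *
c=held(.047,.01);tool([.5895,-.1255,.0315])
E
```

```text
n 4394 top face tool z -0.0285 tilt [ 0.012 -0.   ] ext x [-0.0201  0.0248] y [-0.0223  0.0212] bore ctr tool (array([ 0.0039, -0.0007, -0.0285]), 'bore mm', array([17.3, 21.5]))
t 33.0 q [ 34.  37. -41.  99.  28.  55.  18.] eef [ 0.5904 -0.1245  0.0795] rot [1.7996e+02 3.0000e-02 1.2607e+02] F [ 0.1  0.1 -0.3] w 0.505 -> shift [-0.0002 -0.0014  0.048 ]
```

Request:
{"op": "arm_command", "data": {
  "motion": [
    [0,-0.001,0.006,0,0,0,0.35],
    [0,0,0.006,0,0,0,0.35],
    [0,0,0.006,0,0,0,0.35],
    [0,0,0.006,0,0,0,0.35],
    [0,0,0,0,0,0,0.35]
  ]
}}

```text
t: 33.45
eef_pos: [0.5885, -0.1255, 0.0537]
tcp_rot: [-179.9, -0.1, 126.0]
contact_force: [-1.0, -0.5, -0.5]
width: 0.505
gripper_force: 61.5
```

Request:
{"op": "arm_command", "data": {
  "motion": [
    [0,0,0.006,0,0,0,0.35],
    [0,0,0.006,0,0,0,0.35],
    [0,0,0.006,0,0,0,0.35],
    [0,0,0.003,0,0,0,0.35],
    [0,0,0,0,0,0,0.35],
    [0,0,0,0,0,0,1],
    [0,0,0,0,0,0,1],
    [0,0,0,0,0,0,1],
    [0,0,0,0,0,0,1],
    [0,0,0,0,0,0,1],
    [0,0,-0.02,0,0,0,1],
    [0,0,-0.04,0,0,0,1],
    [0,0,-0.04,0,0,0,1],
    [0,0,-0.04,0,0,0,1],
    [0,0,0,0,0,0,1],
    [0,0,0,0,0,0,1]
  ]
}}

```text
t: 35.05
eef_pos: [0.5896, -0.1256, 0.1746]
tcp_rot: [179.9, 0.1, 126.0]
contact_force: [-0.5, -0.4, -0.6]
width: 1.001
gripper_force: 0.0
```

```bash
python3 - <<'E'
from h import *
ring([.588,-.1245],.060,.047)
c,X=ring([.357,.329],.01,.040,'top');tool([X[0],X[1],.035]);u,v=proj(c,X);s=c['img'][int(v)-8:int(v)+9,int(u)-8:int(u)+9].reshape(-1,3);print('rgb',np.percentile(s,80,axis=0))
E
```

```text
wrist ring px 256 179 axes mm [44.5 46.1] n 1141 medz 0.0591 ctr [ 0.5873 -0.1235  0.06  ]
top ring px 176 242 axes mm [36.2 37.9] n 114 medz 0.0087 ctr [0.3573 0.3295 0.01  ]
t 35.1 q [ 36.  31. -44.  93.  23.  65.  23.] eef [ 0.5883 -0.1257  0.1725] rot [-1.7991e+02 -5.0000e-02  1.2603e+02] F [-0.3 -0.2 -0.5] w 0.999 -> shift [0.5039 0.0813 0.1379]
rgb [184. 181. 162.]
```

Request:
{"op": "arm_command", "data": {
  "motion": [
    [0.0388,0.0063,0,0,0,0,1],
    [0.0388,0.0063,0,0,0,0,1],
    [0.0388,0.0063,0,0,0,0,1],
    [0.0388,0.0063,0,0,0,0,1],
    [0.0388,0.0063,0,0,0,0,1],
    [0.0388,0.0063,0,0,0,0,1],
    [0.0388,0.0063,0,0,0,0,1],
    [0.0388,0.0063,0,0,0,0,1],
    [0.0388,0.0063,0,0,0,0,1],
    [0.0388,0.0063,0,0,0,0,1],
    [0.0388,0.0063,0,0,0,0,1],
    [0.0388,0.0063,0,0,0,0,1],
    [0.038,0.0057,0,0,0,0,1],
    [0,0,0.04,0,0,0,0.8],
    [0,0,0.04,0,0,0,0.8],
    [0,0,0.04,0,0,0,0.8],
    [0,0,0.018,0,0,0,0.8],
    [0,0,0,0,0,0,0.8],
    [0,0,0,0,0,0,0.8]
  ]
}}

```text
t: 37.05
eef_pos: [0.3579, 0.3294, 0.0353]
tcp_rot: [-179.9, -0.0, 126.1]
contact_force: [-0.2, 0.1, 0.6]
width: 0.798
gripper_force: 0.0
```

```bash
python3 - <<'E'
from h import *
c,X=ring([.3573,.3295],.01,.040);tool([X[0],X[1],-.02])
E
```

```text
wrist ring px 255 212 axes mm [36.7 38.9] n 1484 medz 0.0091 ctr [0.3543 0.3319 0.01  ]
t 37.1 q [-16.  32. -44. 117.  33.  43. -44.] eef [0.3585 0.3299 0.0361] rot [ 1.8000e+02 -2.0000e-02  1.2605e+02] F [-0.5 -0.5  0.3] w 0.797 -> shift [ 0.004  -0.0022  0.0561]
```

Request:
{"op": "arm_command", "data": {
  "motion": [
    [0.001,-0.002,0.02,0,0,0,0.8],
    [0,0,0.02,0,0,0,0.8],
    [0,0,0.01,0,0,0,0.8],
    [0,0,0.006,0,0,0,0.8],
    [0,0,0,0,0,0,0.25],
    [0,0,0,0,0,0,0.25],
    [0,0,0,0,0,0,0.25],
    [0,0,0,0,0,0,0.25],
    [0,0,0,0,0,0,0.25],
    [0,0,0,0,0,0,0.25],
    [0,0,0,0,0,0,0.25],
    [0,0,-0.01,0,0,0,0.25],
    [0,0,-0.03,0,0,0,0.25],
    [0,0,-0.04,0,0,0,0.25],
    [0,0,-0.04,0,0,0,0.25],
    [0,0,-0.04,0,0,0,0.25],
    [0,0,0,0,0,0,0.25],
    [0,0,0,0,0,0,0.25]
  ]
}}

```text
t: 38.9
eef_pos: [0.3569, 0.3295, 0.1413]
tcp_rot: [179.8, 0.0, 126.0]
contact_force: [-0.4, 0.7, -1.0]
width: 0.422
gripper_force: 60.1
```

```bash
python3 - <<'E'
from h import *
c=held(.040,.01);tool([.589,-.1247,.14])
E
```

```text
n 2898 top face tool z -0.029 tilt [0.011 0.001] ext x [-0.0167  0.0216] y [-0.0178  0.0186] bore ctr tool (array([ 0.0043,  0.0004, -0.029 ]), 'bore mm', array([17.1, 21.5]))
t 39.0 q [-10.  24. -51. 111.  23.  55. -36.] eef [0.3565 0.3288 0.1401] rot [1.7997e+02 3.0000e-02 1.2601e+02] F [ 0.1 -0.1 -1.4] w 0.426 -> shift [-5.035e-01 -7.850e-02  4.000e-04]
```

Request:
{"op": "arm_command", "data": {
  "motion": [
    [-0.02,-0.003,0,0,0,0,0.25],
    [-0.0385,-0.006,0,0,0,0,0.25],
    [-0.0385,-0.006,0,0,0,0,0.25],
    [-0.0385,-0.006,0,0,0,0,0.25],
    [-0.0385,-0.006,0,0,0,0,0.25],
    [-0.0385,-0.006,0,0,0,0,0.25],
    [-0.0385,-0.006,0,0,0,0,0.25],
    [-0.0385,-0.006,0,0,0,0,0.25],
    [-0.0385,-0.006,0,0,0,0,0.25],
    [-0.0385,-0.006,0,0,0,0,0.25],
    [-0.0385,-0.006,0,0,0,0,0.25],
    [-0.0385,-0.006,0,0,0,0,0.25],
    [-0.0385,-0.006,0,0,0,0,0.25],
    [-0.0232,-0.004,0,0,0,0,0.25],
    [0,0,0.025,0,0,0,0.25],
    [0,0,0.025,0,0,0,0.25],
    [0,0,0.01,0,0,0,0.25],
    [0,0,0,0,0,0,0.25],
    [0,0,0,0,0,0,0.25]
  ]
}}

```text
t: 40.85
eef_pos: [0.5898, -0.1254, 0.08]
tcp_rot: [180.0, -0.0, 126.1]
contact_force: [0.3, 0.6, 0.9]
width: 0.424
gripper_force: 60.1
```

```bash
python3 - <<'E'
from h import *
c=held(.040,.01);tool([.5900,-.1263,.0425])
E
```

```text
n 2886 top face tool z -0.0273 tilt [ 0.011 -0.004] ext x [-0.0164  0.0218] y [-0.0187  0.0179] bore ctr tool (array([ 0.0043, -0.0006, -0.0273]), 'bore mm', array([17.3, 21.5]))
t 40.9 q [ 35.  37. -42.  99.  29.  56.  18.] eef [ 0.5902 -0.1254  0.0806] rot [1.7995e+02 3.0000e-02 1.2607e+02] F [ 0.1 -1.2  0.4] w 0.421 -> shift [-0.0006 -0.0007  0.0381]
```

Request:
{"op": "arm_command", "data": {
  "motion": [
    [-0.0005,-0.0006,0.006,0,0,0,0.25],
    [0,0,0.006,0,0,0,0.25],
    [0,0,0.006,0,0,0,0.25],
    [0,0,0.005,0,0,0,0.25],
    [0,0,0,0,0,0,0.25]
  ]
}}

```text
t: 41.4
eef_pos: [0.5889, -0.1266, 0.0558]
tcp_rot: [-179.9, -0.1, 126.0]
contact_force: [0.8, -0.6, 0.3]
width: 0.42
gripper_force: 60.1
```

Request:
{"op": "arm_command", "data": {
  "motion": [
    [0,0,0.006,0,0,0,0.25],
    [0,0,0.005,0,0,0,0.25],
    [0,0,0.002,0,0,0,0.25],
    [0,0,0,0,0,0,0.25],
    [0,0,0,0,0,0,0.9],
    [0,0,0,0,0,0,0.9],
    [0,0,0,0,0,0,0.9],
    [0,0,0,0,0,0,0.9],
    [0,0,0,0,0,0,0.9],
    [0,0,-0.02,0,0,0,0.9],
    [0,0,-0.04,0,0,0,0.9],
    [0,0,-0.04,0,0,0,0.9],
    [0,0,-0.03,0,0,0,0.9],
    [0,0,0,0,0,0,0.9],
    [0,0,0,0,0,0,0.9]
  ]
}}

```text
t: 42.9
eef_pos: [0.5897, -0.1267, 0.1742]
tcp_rot: [180.0, 0.1, 126.0]
contact_force: [-0.1, 0.5, -0.5]
width: 0.892
gripper_force: 0.0
```

```bash
python3 - <<'E'
from h import *
ring([.588,-.1245],.070,.040)
c,X=ring([.4185,-.06],.024,.036,'top');tool([X[0],X[1],.045])
E
```

```text
wrist ring px 256 182 axes mm [37.7 39.2] n 840 medz 0.0692 ctr [ 0.5875 -0.1243  0.07  ]
top ring px 330 221 axes mm [34.5 36.3] n 84 medz 0.0232 ctr [ 0.419  -0.0604  0.024 ]
t 43.0 q [ 37.  32. -45.  93.  24.  65.  22.] eef [ 0.5887 -0.1268  0.1726] rot [-1.7992e+02 -5.0000e-02  1.2603e+02] F [ 0.2  1.  -0.9] w 0.902 -> shift [ 0.1534 -0.0979  0.1279]
```

Request:
{"op": "arm_command", "data": {
  "motion": [
    [0.03,-0.0195,0,0,0,0,0.9],
    [0.031,-0.0196,0,0,0,0,0.9],
    [0.031,-0.0196,0,0,0,0,0.9],
    [0.031,-0.0196,0,0,0,0,0.9],
    [0.0305,-0.0196,0,0,0,0,0.9],
    [0,0,0.04,0,0,0,0.8],
    [0,0,0.04,0,0,0,0.8],
    [0,0,0.04,0,0,0,0.8],
    [0,0,0.01,0,0,0,0.8],
    [0,0,0,0,0,0,0.8],
    [0,0,0,0,0,0,0.8]
  ]
}}

```text
t: 44.1
eef_pos: [0.4206, -0.0597, 0.0445]
tcp_rot: [180.0, 0.0, 126.1]
contact_force: [-0.0, -0.5, -0.7]
width: 0.804
gripper_force: 0.0
```

```bash
python3 - <<'E'
from h import *
c,X=ring([.419,-.06],.024,.036);tool([X[0],X[1],-.015])
E
```

```text
wrist ring px 252 216 axes mm [32.9 35. ] n 1117 medz 0.023 ctr [ 0.4163 -0.0591  0.024 ]
t 44.1 q [ 36.  27. -44. 125.  30.  39.   7.] eef [ 0.4211 -0.0599  0.0449] rot [1.7993e+02 7.0000e-02 1.2604e+02] F [ 0.4 -0.2  0.8] w 0.804 -> shift [ 0.0036 -0.0035  0.0599]
```

Request:
{"op": "arm_command", "data": {
  "motion": [
    [0.001,-0.003,0.02,0,0,0,0.8],
    [0,0,0.02,0,0,0,0.8],
    [0,0,0.012,0,0,0,0.8],
    [0,0,0.007,0,0,0,0.8],
    [0,0,0,0,0,0,0.2],
    [0,0,0,0,0,0,0.2],
    [0,0,0,0,0,0,0.2],
    [0,0,0,0,0,0,0.2],
    [0,0,0,0,0,0,0.2],
    [0,0,0,0,0,0,0.2],
    [0,0,0,0,0,0,0.2],
    [0,0,-0.01,0,0,0,0.2],
    [0,0,-0.03,0,0,0,0.2],
    [0,0,-0.04,0,0,0,0.2],
    [0,0,-0.04,0,0,0,0.2],
    [0,0,-0.04,0,0,0,0.2],
    [0,0,0,0,0,0,0.2],
    [0,0,0,0,0,0,0.2]
  ]
}}

```text
t: 45.95
eef_pos: [0.4174, -0.0613, 0.146]
tcp_rot: [179.9, 0.1, 126.0]
contact_force: [-0.5, 0.2, -0.8]
width: 0.4
gripper_force: 60.0
```

```bash
python3 - <<'E'
from h import *
c=held(.036,.024);tool([.589,-.1247,.145])
E
```

```text
n 2625 top face tool z -0.0377 tilt [0.025 0.008] ext x [-0.0161  0.0186] y [-0.0168  0.0167] bore ctr tool (array([ 0.0032,  0.0003, -0.0377]), 'bore mm', array([16., 21.]))
t 46.0 q [ 45.  18. -52. 119.  18.  52.  18.] eef [ 0.4165 -0.0614  0.1449] rot [-1.7998e+02  4.0000e-02  1.2600e+02] F [ 0.2  0.9 -1.2] w 0.405 -> shift [-0.1526  0.1023 -0.    ]
```

Request:
{"op": "arm_command", "data": {
  "motion": [
    [-0.0153,0.0102,0,0,0,0,0.2],
    [-0.0306,0.0204,0,0,0,0,0.2],
    [-0.0306,0.0204,0,0,0,0,0.2],
    [-0.0306,0.0204,0,0,0,0,0.2],
    [-0.0306,0.0204,0,0,0,0,0.2],
    [-0.0154,0.01,0,0,0,0,0.2],
    [0,0,0.025,0,0,0,0.2],
    [0,0,0.025,0,0,0,0.2],
    [0,0,0.008,0,0,0,0.2],
    [0,0,0,0,0,0,0.2],
    [0,0,0,0,0,0,0.2]
  ]
}}

```text
t: 47.1
eef_pos: [0.5895, -0.1246, 0.087]
tcp_rot: [180.0, -0.0, 126.1]
contact_force: [0.0, -0.5, -1.1]
width: 0.399
gripper_force: 60.0
```

```bash
python3 - <<'E'
from h import *
c=held(.036,.024);tool([.5893,-.1252,.058])
E
```

```text
n 2598 top face tool z -0.036 tilt [ 0.023 -0.005] ext x [-0.0153  0.0195] y [-0.0166  0.0166] bore ctr tool (array([ 0.0039, -0.0006, -0.036 ]), 'bore mm', array([16.1, 21.1]))
t 47.1 q [ 36.  37. -43.  99.  30.  57.  17.] eef [ 0.5899 -0.1247  0.0876] rot [1.7995e+02 4.0000e-02 1.2605e+02] F [ 0.3  0.5 -1.2] w 0.399 -> shift [-0.     -0.0008  0.0296]
```

Request:
{"op": "arm_command", "data": {
  "motion": [
    [-0.0003,-0.0008,0.005,0,0,0,0.2],
    [0,0,0.005,0,0,0,0.2],
    [0,0,0.005,0,0,0,0.2],
    [0,0,0.005,0,0,0,0.2],
    [0,0,0.004,0,0,0,0.2],
    [0,0,0.003,0,0,0,0.2],
    [0,0,0,0,0,0,0.2]
  ]
}}

```text
t: 47.85
eef_pos: [0.5887, -0.1256, 0.0592]
tcp_rot: [-180.0, -0.0, 126.0]
contact_force: [-0.1, 0.6, -1.2]
width: 0.401
gripper_force: 60.0
```

Request:
{"op": "arm_command", "data": {
  "motion": [
    [0,0,0.0015,0,0,0,0.2],
    [0,0,0,0,0,0,0.2],
    [0,0,0,0,0,0,0.9],
    [0,0,0,0,0,0,0.9],
    [0,0,0,0,0,0,0.9],
    [0,0,0,0,0,0,0.9],
    [0,0,0,0,0,0,0.9],
    [0,0,-0.02,0,0,0,0.9],
    [0,0,-0.04,0,0,0,0.9],
    [0,0,-0.04,0,0,0,0.9],
    [0,0,-0.03,0,0,0,0.9],
    [0,0,-0.03,0,0,0,0.9],
    [0,0,-0.03,0,0,0,0.5],
    [0,0,0,0,0,0,0.5]
  ]
}}

```text
t: 49.25
eef_pos: [0.591, -0.1251, 0.2526]
tcp_rot: [179.7, 0.3, 126.0]
contact_force: [0.3, 0.2, 0.0]
width: 0.577
gripper_force: 0.0
```

```bash
cat > chk.py <<'E'
from h import *
for n in('wrist','top'):
    for h,D in((.040,.068),(.050,.054),(.060,.047),(.070,.040),(.094,.036)):
        try: ring([.588,-.1245],h,D,n)
        except Exception as e: print(n,D,'none')
bar('top');bar('scene')
c=cap('top');P=pts(c);m=(np.linalg.norm(P[...,:2]-[.42,-.248],axis=-1)<.045)&(P[...,2]>.145)&(P[...,2]<.165);print(cv2.minAreaRect(P[m][:,:2].astype(np.float32)))
tool([.4245,-.245,.25])
E
python3 chk.py
```

```text
wrist ring px 254 159 axes mm [63.4 63.8] n 579 medz 0.0391 ctr [ 0.5884 -0.1244  0.04  ]
wrist ring px 255 161 axes mm [51.5 51.7] n 220 medz 0.0491 ctr [ 0.5881 -0.1245  0.05  ]
wrist ring px 256 164 axes mm [44.7 45.8] n 224 medz 0.059 ctr [ 0.5883 -0.1251  0.06  ]
wrist ring px 257 168 axes mm [40.2 41.8] n 89 medz 0.0686 ctr [ 0.589  -0.1264  0.07  ]
wrist ring px 257 171 axes mm [34.3 35.5] n 435 medz 0.093 ctr [ 0.5876 -0.1242  0.094 ]
top ring px 356 154 axes mm [62.3 65.5] n 153 medz 0.0392 ctr [ 0.5904 -0.1258  0.04  ]
top ring px 357 153 axes mm [52.2 54.8] n 62 medz 0.0493 ctr [ 0.591  -0.1265  0.05  ]
top ring px 358 152 axes mm [43.6 46.5] n 58 medz 0.0591 ctr [ 0.5897 -0.1255  0.06  ]
top ring px 360 150 axes mm [43.3 48.1] n 24 medz 0.0693 ctr [ 0.5939 -0.1289  0.07  ]
top ring px 362 148 axes mm [33.6 36. ] n 93 medz 0.093 ctr [ 0.5895 -0.1247  0.094 ]
top roof pts 1835 travel of roof middle rel. to start 0.1887 len 0.11
scene roof pts 523 travel of roof middle rel. to start 0.1912 len 0.11
((0.4291146993637085, -0.24255460500717163), (0.012419234029948711, 0.06994061917066574), 36.25722885131836)
t 49.9 q [ 39.  29. -48.  87.  22.  74.  24.] eef [ 0.5889 -0.1256  0.248 ] rot [-1.7999e+02 -1.0000e-02  1.2604e+02] F [0.1 0.4 0.3] w 0.5 -> shift [ 1.000e-04 -2.032e-01 -2.000e-03]
```

The whole stack is in place: face heights 0.039, 0.049, 0.059, 0.069 and 0.093. Now the guard, whose bar is at (0.429,-0.2425).

Request:
{"op": "arm_command", "data": {
  "motion": [
    [0,-0.033,0,0,0,0,0.3],
    [0,-0.033,0,0,0,0,0.3],
    [0,-0.033,0,0,0,0,0.3],
    [0,-0.033,0,0,0,0,0.3],
    [0,-0.033,0,0,0,0,0.3],
    [0,-0.033,0,0,0,0,0.3],
    [0,0,0,0,0,0,0.3],
    [0,0,0.03,0,0,0,0.3],
    [0,0,0.03,0,0,0,0.3],
    [0,0,0.02,0,0,0,0.3],
    [0,0,0,0,0,0,0.3],
    [0,0,0,0,0,0,0.3]
  ]
}}

```text
t: 51.1
eef_pos: [0.4295, -0.2416, 0.1687]
tcp_rot: [180.0, -0.0, 126.1]
contact_force: [0.7, -0.6, 1.2]
width: 0.298
gripper_force: 0.0
```

```bash
python3 - <<'E'
from h import *
tool([.429,-.2425,.106])
E
```

```text
t 51.1 q [ 61.  22. -48. 108.  19.  58.  40.] eef [ 0.4295 -0.2416  0.1687] rot [ 1.7997e+02 -1.0000e-02  1.2609e+02] F [ 0.7 -0.6  1.2] w 0.298 -> shift [-0.0005 -0.0009  0.0627]
```

Request:
{"op": "arm_command", "data": {
  "motion": [
    [0,-0.0005,0.03,0,0,0,0.3],
    [0,0,0.02,0,0,0,0.3],
    [0,0,0.012,0,0,0,0.3],
    [0,0,0,0,0,0,0.3],
    [0,0.006,0,0,0,0,0.3],
    [0,0.01,0,0,0,0,0.3],
    [0,0.014,0,0,0,0,0.3],
    [0,0.016,0,0,0,0,0.3],
    [0,0.016,0,0,0,0,0.3],
    [0,0.016,0,0,0,0,0.3],
    [0,0.016,0,0,0,0,0.3],
    [0,0.016,0,0,0,0,0.3],
    [0,0.016,0,0,0,0,0.3],
    [0,0.016,0,0,0,0,0.3],
    [0,0.016,0,0,0,0,0.3],
    [0,0.016,0,0,0,0,0.3],
    [0,0.01,0,0,0,0,0.3],
    [0,0.006,0,0,0,0,0.3],
    [0,0,0,0,0,0,0.3]
  ]
}}

```text
t: 53.0
eef_pos: [0.583, -0.1296, 0.1062]
tcp_rot: [179.9, -0.0, 126.1]
contact_force: [0.7, -0.7, 0.5]
width: 0.303
gripper_force: 0.0
```

```bash
python3 - <<'E'
from h import *
bar('top');bar('scene');tool([.589,-.1247,.106])
E
```

```text
top roof pts 1129 travel of roof middle rel. to start 0.0042 len 0.108
scene roof pts 463 travel of roof middle rel. to start 0.0063 len 0.109
t 53.1 q [ 36.  35. -43.  98.  27.  58.  20.] eef [ 0.5821 -0.1308  0.1062] rot [1.7999e+02 1.0000e-02 1.2602e+02] F [-1.  -0.7  0.3] w 0.302 -> shift [0.0008 0.0092 0.0002]
```

Request:
{"op": "arm_command", "data": {
  "motion": [
    [0,0.004,0,0,0,0,0.3],
    [0,0.004,0,0,0,0,0.3],
    [0,0.003,0,0,0,0,0.3],
    [0,0.001,0,0,0,0,0.3],
    [0,0,0,0,0,0,0.3]
  ]
}}

```text
t: 53.6
eef_pos: [0.592, -0.1234, 0.1063]
tcp_rot: [180.0, 0.0, 126.0]
contact_force: [0.2, -0.7, 0.5]
width: 0.302
gripper_force: 0.2
```

Request:
{"op": "arm_command", "data": {
  "motion": [
    [0,0.001,0,0,0,0,0.3],
    [0,0.001,0,0,0,0,0.3],
    [0,0,0,0,0,0,0.3]
  ]
}}

```text
t: 53.9
eef_pos: [0.5934, -0.1223, 0.1062]
tcp_rot: [180.0, 0.0, 126.0]
contact_force: [-0.5, 0.8, 0.4]
width: 0.306
gripper_force: 0.5
```

```bash
python3 - <<'E'
from h import *
bar('top');bar('scene');tool([.589,-.1247,.106])
E
```

```text
top roof pts 1008 travel of roof middle rel. to start -0.0017 len 0.096
scene roof pts 396 travel of roof middle rel. to start -0.0002 len 0.099
t 54.0 q [ 35.  35. -42.  97.  27.  58.  19.] eef [ 0.5934 -0.1223  0.1062] rot [179.99   0.   126.04] F [-0.9 -0.7 -0.2] w 0.303 -> shift [ 0.0007 -0.005   0.0002]
```

Request:
{"op": "arm_command", "data": {
  "motion": [
    [0,0.0015,0,0,0,0,0.3],
    [0,0.001,0,0,0,0,0.3],
    [0,0,0,0,0,0,0.3]
  ]
}}

```text
t: 54.3
eef_pos: [0.5954, -0.1209, 0.1062]
tcp_rot: [-180.0, 0.0, 126.0]
contact_force: [-1.5, -1.1, 0.9]
width: 0.306
gripper_force: 0.9
```

```bash
sed -i 's/(d@ax<.05)/(d@ax<.09)/' h.py; python3 - <<'E'
from h import *
bar('top');bar('scene');tool([.589,-.1247,.106])
E
```

```text
top roof pts 1164 travel of roof middle rel. to start -0.011 len 0.11
scene roof pts 454 travel of roof middle rel. to start -0.0081 len 0.11
t 54.4 q [ 34.  36. -42.  97.  27.  58.  19.] eef [ 0.5954 -0.1209  0.1062] rot [-180.      0.    126.03] F [-1.7 -0.   0.5] w 0.301 -> shift [ 0.0007 -0.0074  0.0002]
```

Request:
{"op": "arm_command", "data": {
  "motion": [
    [0,0.0015,0,0,0,0,0.3],
    [0,0,0,0,0,0,0.3]
  ]
}}

```text
t: 54.6
eef_pos: [0.5954, -0.1209, 0.106]
tcp_rot: [-179.8, -0.0, 126.0]
contact_force: [-5.8, -3.4, 4.2]
width: 0.298
gripper_force: 3.3
```

Request:
{"op": "arm_command", "data": {
  "motion": [
    [0,-0.004,0,0,0,0,0.3],
    [0,-0.003,0,0,0,0,0.3],
    [0,0,-0.01,0,0,0,0.3],
    [0,0,-0.03,0,0,0,0.3],
    [0,0,-0.04,0,0,0,0.3],
    [0,0,-0.04,0,0,0,0.3],
    [0,0,0,0,0,0,0.3],
    [0,0,0,0,0,0,0.3]
  ]
}}

```text
t: 55.4
eef_pos: [0.5918, -0.1238, 0.2279]
tcp_rot: [179.9, 0.1, 126.0]
contact_force: [0.1, -0.9, -0.5]
width: 0.3
gripper_force: 0.0
```

```bash
python3 - <<'E'
from h import *
bar('top');bar('scene');tool([.589,-.1247,.106])
P=pts(cap('scene'));d=np.linalg.norm(P[...,:2]-[.589,-.1247],axis=-1)
m=(d<.045)&(P[...,2]>.032)&(P[...,2]<.1);print('stack seen through guard',m.sum(),P[m][:,2].max() if m.sum() else None)
E
```

```text
top roof pts 1680 travel of roof middle rel. to start -0.0109 len 0.11
scene roof pts 459 travel of roof middle rel. to start -0.0082 len 0.11
t 55.5 q [ 37.  29. -46.  89.  22.  71.  24.] eef [ 0.5905 -0.1242  0.2257] rot [-1.7996e+02 -2.0000e-02  1.2604e+02] F [-0.2  0.5  0.2] w 0.299 -> shift [ 0.0005 -0.0014  0.1197]
stack seen through guard 0 None
```

The guard hit its stop (about 7 N and no further travel) and the gripper is clear. Handing in.

```bash
python3 -c "
from cell import r
print(r.finish_job())"
```

```text
the job is handed in; nothing more can be done
None
```

I threaded the 68, 54, 47 and 40 mm spacers (the 61 mm one was absent) and the end collar onto the arbor in that order, shut the guard to its stop and handed the job in; no verdict came back, and the stack was last checked just before the guard closed, when all five were seated flat and centred.

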